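Set the glass pulls in the gluing jig

ROBOT

A 7-joint arm with a two-finger parallel gripper is mounted at the origin on the work surface. World frame = base frame: x ahead of the robot, y to its left, z up, the work surface at z = 0. Lengths are in m, angles in rad, forces in N, time in s.
With the tool pointing down it reaches from about 0.35 to 0.775 m from the base axis. Payload 3.1 kg.
Tool frame: the origin (TCP) lies on the front face of the gripper's body, between the roots of the fingers; the fingertips stand 73 mm ahead of it and the grasp point (between the pads) lies 54 mm ahead of it; z points along the fingers, y is the line along which they close (so a half turn about z gives the same grasp; the last joint's range is limited). The gripper opens to 85 mm and grips with 20 to 120 N. Pads are 22 mm wide; open, the fingers measure 114 mm over their backs; the gripper's body (76 mm by 85 mm) begins 54 mm behind the grasp point. The pads swing forward as they close: fully open they stand 13 mm farther back than shut.
Start: joints at [-1.344, 0.311, 0.014, 1.512, -0.004, 1.319, -0.027], TCP at [0.146, 0.53, 0.304] pointing down, gripper open.
Joint ranges: [-2.7, 2.7], [-0.3, 1.91], [-1.27, 1.3], [0.12, 2.57], [-1.44, 4.58], [0.2, 2.03], [-3.05, 3.05]. Speed limits (rad/s): [2.79, 2.79, 3.14, 3.14, 3.14, 3.14, 3.14].

INTERFACE

Orientations are given as a unit quaternion [x, y, z, w].
In Python, from workcell import robot gives the robot as it stands. The module is installed in compiled form; this text tells all that it offers.
- The arm moves only by the tool play_rows, never from a script. Its argument "motion" is a list of rows, each an object of numbers: "x", "y", "z": the shift along the world's x, y, z in cm; "turn": the turn about the world's z in degrees; "grip": the finger opening in cm, from 0 to 8.54. In form: [{"x": .., "y": .., "z": .., "turn": .., "grip": ..}, ...]. A call has 1 to 8 rows; each row is the pose to reach, as a shift and turn from the pose commanded when the call began; what a row does not reach only later rows make up. A row lasts 1/8 s, in which the tool goes at most 62.5 mm and 10.7 degrees, less where a joint would pass 70% of its speed; a pose out of reach is approached as far as the arm can. A call with a gripper value outside its range is refused whole. The fingers move at their own pace and stop on an object; the grip force is fixed at half the most. Time passes only in rows, so rows that repeat a pose let the fingers close. It gives the time, the measured TCP pose, the force and the opening at its end, in the units of the state.
- robot.read_state(): the state, without advancing time (a new reading comes with each control period).
- robot.camera(name): name is "scene" or "top" or "wrist"; returns (picture, depth): 480x640x3 uint8, red, green, blue; 480x640 float32, m along the optical axis (not along the pixel's ray), 0 where there is no reading.
- robot.get_calibration(name): a dict with "intrinsics" (3x3 intrinsics, pixels), "k1" (the pictures are not rectified: a ray, as slopes to the right and down, at radius r is drawn at 1 + k1 r^2 times it, then the intrinsics apply), "pose" (4x4, takes a point from camera to world coordinates). Camera axes: x right, y down, z forward; pixel columns grow to the right and rows downward; lengths in m; the calibration is good to about 2 mm. A picture is of the moment at which its call begins: read the wrist's pose just before it. get_calibration takes no time and is no camera call; for the wrist camera it gives the pose at the moment of the call.
- robot.finish_job(): hands the job in, once; it reports no verdict.
The state is a dict: "time": time; "q": joint angles; "joint_vel": joint speeds; "joint_torque": joint torques, N m; "tool_pos": TCP position; "ee_rot": TCP orientation; "wrist_force": force on the tool from outside, world axes, zero at the start; "moment": the same for the moment, N m; "grip_width": opening from 0.0 (shut) to 1.0 (fully open).
Only numpy, scipy, OpenCV 4.12 (cv2) and the standard library are available. Lean on these libraries where they do the work, as an engineer would, in place of code of your own. Each camera call takes 0.05 s, during which the arm holds its last target. There are 200 camera calls.

TASK

Slide the red catch free, draw the jig's press bar all the way back by its black handle, and stand every glass pull that lies on the bench upright on the painted lane of its own colour, centred across it with its long side along the lane. Then push the bar fully home so that it presses the pulls square against the fence in one even row, and slide the red catch all the way back in to lock the bar. Leave the other things on the bench where they are.

Things in the scene. Friction and masses are not known exactly. Their poses are not given: they have to be found in the camera images.
- jig: Gluing jig: aluminium base plate fixed to the bench, spanning jig x -110 to 110, y -205 to 140 mm, its top (the bed, black-lined) at z 12. Origin: bench level, below the middle of the row; +x points from press bar to fence. Steel press bar: 20 mm in x, y -155 to 125, z 14 to 26, parallel to the fence. Low guide at y 126 to 138 (top z 28), low rails round the catch (top z 24).
- fence (a point): Middle of the top edge of the steel fence, on the face that looks to the bar (jig x 85, y 0, z 24 mm). The fence is 250 mm long along jig y and rises 12 mm above the bed. Axes as the jig's.
- bar (a joint): Slide of the press bar, m. 0 = home: its pressing face stands 50 mm from the fence face. Grows to 0.070 (end stop) as the bar is drawn away from the fence, along jig -x. Friction about 2 N plus damping 12 N per m/s; it stays where it is left. While the catch is locked the bar can be drawn back only about 2 mm.
- bar_grip (a point): Centre of the top of the bar's upright black handle, 16 (jig x) by 26 mm (jig y), rising from the bar's top (z 26) to this point, 87 mm above the bench. At jig y = 0, 10 mm behind the pressing face (jig x 25 mm when home); moves with the bar. Axes as the jig's.
- catch (a joint): Slide of the red-knobbed catch at the bar's -y end, m. 0 = locked: the brass bolt reaches 23 mm in behind the bar's end. Grows to 0.030 (end stop, fully free) as the knob is pulled away from the bar, along jig -y; the bar passes when above 0.025. Friction about 1.5 N plus damping 8 N per m/s, no spring: it stays where it is left. It goes in behind the bar only when the bar is home.
- catch_grip (a point): Centre of the top of the catch's upright red knob, 16 by 16 mm, rising from z 26 to this point, 73 mm above the bench; at jig x 6, y -176 mm when locked; moves with the catch. Axes as the jig's.
- ruby: Cast-glass door pull, dark red, about 90 g: a back plate 48 (x) by 36 (y) by 14 mm with an upright grip block 20 (x) by 26 (y) mm on its middle, from 14 to 36 mm above the underside. Origin: centre of the underside; z up. It starts on the bench at any yaw; a half turn makes no difference. It may be absent (no pose).
- amber: Cast-glass door pull, orange-yellow, about 90 g: a back plate 48 (x) by 36 (y) by 14 mm with an upright grip block 20 (x) by 26 (y) mm on its middle, from 14 to 36 mm above the underside. Origin: centre of the underside; z up. It starts on the bench at any yaw; a half turn makes no difference. It may be absent (no pose).
- green: Cast-glass door pull, green, about 90 g: a back plate 48 (x) by 36 (y) by 14 mm with an upright grip block 20 (x) by 26 (y) mm on its middle, from 14 to 36 mm above the underside. Origin: centre of the underside; z up. It starts on the bench at any yaw; a half turn makes no difference. It may be absent (no pose).
- blue: Cast-glass door pull, dark blue, about 90 g: a back plate 48 (x) by 36 (y) by 14 mm with an upright grip block 20 (x) by 26 (y) mm on its middle, from 14 to 36 mm above the underside. Origin: centre of the underside; z up. It starts on the bench at any yaw; a half turn makes no difference. It may be absent (no pose).
- opal: Cast-glass door pull, white, about 90 g: a back plate 48 (x) by 36 (y) by 14 mm with an upright grip block 20 (x) by 26 (y) mm on its middle, from 14 to 36 mm above the underside. Origin: centre of the underside; z up. It starts on the bench at any yaw; a half turn makes no difference. It may be absent (no pose).
- lane_ruby: The dark red lane painted on the bed, 36 mm wide, 108 long in the press direction. Origin: on the bed (z 12 mm), at jig x 60 mm, 25 mm from the fence face, where the centre of the dark red pull finally belongs; axes as the jig's (x to the fence). The five lanes lie 46 mm apart along jig y (-92 to 92 mm), in a different order each time.
- lane_amber: The orange-yellow lane painted on the bed, 36 mm wide, 108 long in the press direction. Origin: on the bed (z 12 mm), at jig x 60 mm, 25 mm from the fence face, where the centre of the orange-yellow pull finally belongs; axes as the jig's (x to the fence). The five lanes lie 46 mm apart along jig y (-92 to 92 mm), in a different order each time.
- lane_green: The green lane painted on the bed, 36 mm wide, 108 long in the press direction. Origin: on the bed (z 12 mm), at jig x 60 mm, 25 mm from the fence face, where the centre of the green pull finally belongs; axes as the jig's (x to the fence). The five lanes lie 46 mm apart along jig y (-92 to 92 mm), in a different order each time.
- lane_blue: The dark blue lane painted on the bed, 36 mm wide, 108 long in the press direction. Origin: on the bed (z 12 mm), at jig x 60 mm, 25 mm from the fence face, where the centre of the dark blue pull finally belongs; axes as the jig's (x to the fence). The five lanes lie 46 mm apart along jig y (-92 to 92 mm), in a different order each time.
- lane_opal: The white lane painted on the bed, 36 mm wide, 108 long in the press direction. Origin: on the bed (z 12 mm), at jig x 60 mm, 25 mm from the fence face, where the centre of the white pull finally belongs; axes as the jig's (x to the fence). The five lanes lie 46 mm apart along jig y (-92 to 92 mm), in a different order each time.
- egg: Dark red glass egg on a flat foot, 54 mm across, 53 mm high, among the pulls. Origin: centre of its underside. A bystander: leave alone.
- tape: Roll of yellow tape lying flat, 90 mm across, 22 mm high. Origin: centre of its underside. A bystander: leave alone.
- pot: Blue ceramic cup, 72 mm across, 85 mm high. Origin: centre of its underside. A bystander: leave alone.
- glue: Glue bottle, 44 mm across, 110 mm high. Origin: centre of its underside. A bystander: leave alone.
- knife: Yellow craft knife lying flat, about 140 mm long, 17 mm high. Origin: centre of its underside. A bystander: leave alone.
- jar: Jar, 60 mm across, 70 mm high. Origin: centre of its underside. A bystander: leave alone.
Not all that is in view belongs to the job. Several things look just like the ruby: the one meant starts nearest to the robot's base.

How it is judged:
By the outcome, as a careful person would: the job done as asked, in the order asked, and still so for the second after the job is handed in, with the robot touching nothing.
Of ruby, amber, green, blue, opal only 3 to 5 are there at a start; the rules pass over those that are not, and their reading is None.
At some moment in a run one of ruby, amber, green, blue, opal may be knocked a few centimetres aside while the robot is not near it.
Once in a run the grip may slacken for a moment while it holds something.
It also fails if it takes over 210 s, if anything falls off the work surface, if the arm or the gripper's body presses on something with over 40 N, if the wrist force passes 120 N, or if a joint passes its speed limit or range.

## Working session

There is one attempt and no reset: what is moved stays moved. The work goes in short steps, Python scripts to look and compute and a tool call to move; the robot and the scene stay as the last step left them, time stands still between calls to the robot, and variables do not carry over. Pictures are saved under pics/ and viewed, on a budget of 14 in all, crops included, one or two more only if the job needs it, and the job is handed in when it is done.

Besides the shell and the picture viewer there is one more tool, called after "Call:" by a JSON object that holds its "api" and its "payload". play_rows: Moves the arm, as the interface text tells. Its arguments: {"type":"object","properties":{"motion":{"type":"array"}},"required":["motion"]}

```bash
mkdir -p pics
cat > h.py <<'E'
import numpy as np, cv2
from workcell import robot
def snap(name,tag):
    cal=robot.get_calibration(name); p,d=robot.camera(name)
    cv2.imwrite(f'pics/{tag}.png',p[:,:,::-1]); np.savez(f'pics/{tag}.npz',p=p,d=d,K=cal['intrinsics'],k1=cal['k1'],T=cal['pose'])
def load(tag): return np.load(f'pics/{tag}.npz')
def ray(c,u,v):
    K=c['K'];x=(u-K[0,2])/K[0,0];y=(v-K[1,2])/K[1,1];r=np.hypot(x,y);s=r
    for _ in range(20): s=r/(1+c['k1']*s*s)
    f=s/r if r>1e-9 else 1
    return np.array([x*f,y*f,1])
def atz(c,u,v,z):
    T=c['T'];d=T[:3,:3]@ray(c,u,v);return T[:3,3]+d*(z-T[2,3])/d[2]
def dep(c,u,v):
    T=c['T'];z=np.median(c['d'][v-1:v+2,u-1:u+2]);return T[:3,3]+T[:3,:3]@(ray(c,u,v)*z)
def proj(c,P):
    T=c['T'];q=T[:3,:3].T@(np.asarray(P)-T[:3,3]);x,y=q[:2]/q[2];f=1+c['k1']*(x*x+y*y)
    return c['K'][0,0]*x*f+c['K'][0,2],c['K'][1,1]*y*f+c['K'][1,2]
E
python3 - <<'E'
from h import *
s=robot.read_state();print(s)
for n in('top','scene'):
    snap(n,n+'0')
    c=load(n+'0');print(c['K'],c['k1'],c['T'])
E
```

```text
{'time': 0.0, 'q': array([-1.34371423,  0.31174636,  0.01400541,  1.51303114, -0.00440568,
        1.31922322, -0.02719038]), 'joint_vel': array([ 4.89574811e-04,  7.10098310e-04,  8.90776648e-04,  1.02468249e-03,
       -1.20292290e-03,  1.37500384e-03,  8.86175573e-05]), 'joint_torque': array([ 7.68864311e-05, -3.79917669e+01,  1.46119148e-01, -2.30592263e+01,
        1.22621245e-02,  1.36470411e-02,  6.51419228e-06]), 'tool_pos': array([0.14589613, 0.52972161, 0.30282003]), 'ee_rot': array([ 1.33950945e-01,  9.90987251e-01, -1.18337588e-03, -1.11587962e-04]), 'wrist_force': array([-0.05428683, -0.2696625 , -0.7947072 ]), 'moment': array([-0.03770474,  0.00205563,  0.05383896]), 'grip_width': 0.9973490346186242}
[[521.43621222   0.         318.92782342]
 [  0.         521.43621222 234.91250679]
 [  0.           0.           1.        ]] 0.03746977283667461 [[ 0.02139558 -0.98665413  0.1614183   0.33958675]
 [-0.99974692 -0.01999173  0.0103163  -0.12577986]
 [-0.00695158 -0.16159817 -0.98683216  1.23646232]
 [ 0.          0.          0.          1.        ]]
[[516.14847441   0.         326.35770186]
 [  0.         516.14847441 237.67695988]
 [  0.           0.           1.        ]] 0.0445734088988422 [[ 0.3573572   0.67163266 -0.64900339  1.45281977]
 [ 0.93394858 -0.25251989  0.25293034 -0.45842877]
 [ 0.00599002 -0.69652227 -0.71751017  1.07057498]
 [ 0.          0.          0.          1.        ]]
```

View pics/top0.png

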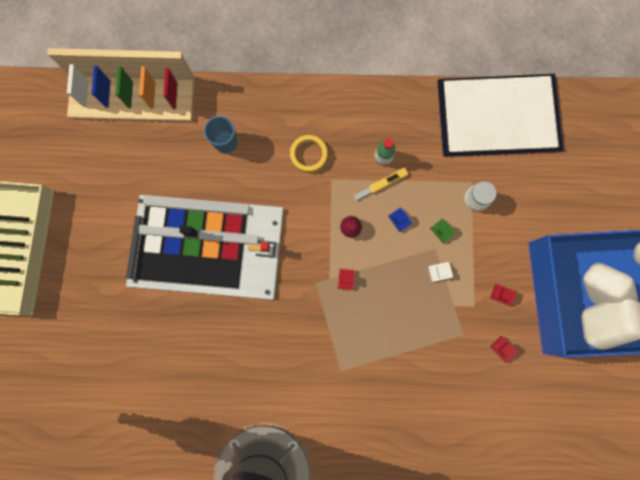

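View pics/scene0.png

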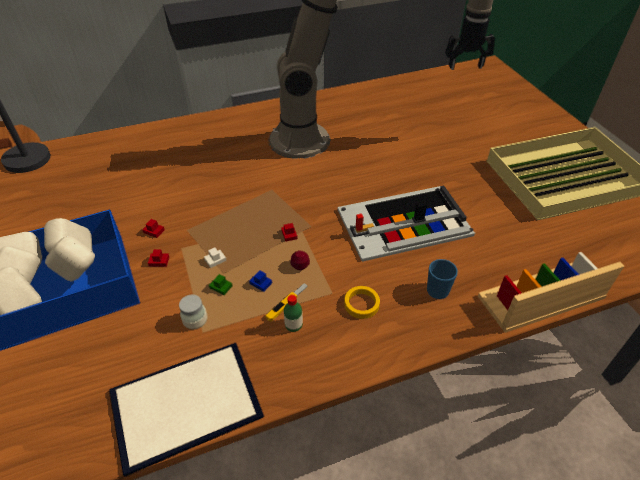

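Run:
```python
from h import *
c=load('top0')
for n,u,v,z in [('ruby',347,280,.03),('r2',503,295,.03),('r3',504,348,.03),('blue',401,220,.03),('green',444,231,.03),('opal',440,272,.03),('egg',351,227,.05),('knob',266,246,.073),('handle',189,231,.087),('fenceL',137,201,.024),('fenceR',248,210,.024),('plateTR',283,206,.012),('plateBR',274,298,.012),('plateBL',127,287,.012),('plateTL',141,196,.012)]:
    print(n,atz(c,u,v,z).round(3),np.linalg.norm(atz(c,u,v,z)[:2]).round(3))
w=robot.get_calibration('wrist');s=robot.read_state()
from scipy.spatial.transform import Rotation as R
Tt=np.eye(4);Tt[:3,:3]=R.from_quat(s['ee_rot']).as_matrix();Tt[:3,3]=s['tool_pos'];print((np.linalg.inv(Tt)@w['pose']).round(3),w['intrinsics'],w['k1'],w['pose'].round(3))
print(Tt.round(3))
```

```text
ruby [ 0.433 -0.18   0.03 ] 0.469
r2 [ 0.406 -0.537  0.03 ] 0.673
r3 [ 0.288 -0.534  0.03 ] 0.607
blue [ 0.576 -0.305  0.03 ] 0.652
green [ 0.552 -0.405  0.03 ] 0.685
opal [ 0.456 -0.395  0.03 ] 0.603
egg [ 0.554 -0.187  0.05 ] 0.584
knob [0.502 0.005 0.073] 0.502
handle [0.531 0.177 0.087] 0.559
fenceL [0.611 0.321 0.024] 0.69
fenceR [0.594 0.057 0.024] 0.597
plateTR [ 0.608 -0.025  0.012] 0.609
plateBR [ 0.389 -0.011  0.012] 0.389
plateBL [0.408 0.332 0.012] 0.526
plateTL [0.626 0.317 0.012] 0.702
[[ 0.001 -0.953 -0.302  0.078]
 [ 1.     0.001 -0.     0.   ]
 [ 0.001 -0.302  0.953 -0.071]
 [ 0.     0.     0.     1.   ]] [[335.71458467   0.         323.17904602]
 [  0.         335.71458467 237.8136773 ]
 [  0.           0.           1.        ]] -0.047810581632672024 [[ 0.264  0.92   0.291  0.071]
 [ 0.964 -0.251 -0.082  0.551]
 [-0.003  0.302 -0.953  0.374]
 [ 0.     0.     0.     1.   ]]
[[-0.964  0.266 -0.     0.146]
 [ 0.266  0.964 -0.002  0.53 ]
 [-0.    -0.002 -1.     0.303]
 [ 0.     0.     0.     1.   ]]
```

Call:
{"api": "play_rows", "payload": {"motion": [{"x":35.4,"y":-41,"z":0,"turn":-78.3,"grip":8},{"x":35.4,"y":-41,"z":0,"turn":-78.3,"grip":8},{"x":35.4,"y":-41,"z":0,"turn":-78.3,"grip":8},{"x":35.4,"y":-41,"z":0,"turn":-78.3,"grip":8},{"x":35.4,"y":-41,"z":0,"turn":-78.3,"grip":8},{"x":35.4,"y":-41,"z":0,"turn":-78.3,"grip":8},{"x":35.4,"y":-41,"z":0,"turn":-78.3,"grip":8},{"x":35.4,"y":-41,"z":0,"turn":-78.3,"grip":8}]}}

```text
time: 1.1
tool_pos: [0.4735, 0.1503, 0.3037]
ee_rot: [0.73, 0.683, 0.0, -0.0]
wrist_force: [0.8, 0.8, -0.7]
grip_width: 0.94
```

Call:
{"api": "play_rows", "payload": {"motion": [{"x":0,"y":0,"z":0,"turn":0,"grip":8},{"x":0,"y":0,"z":0,"turn":0,"grip":8},{"x":0,"y":0,"z":0,"turn":0,"grip":8}]}}

```text
time: 1.48
tool_pos: [0.4718, 0.1535, 0.3035]
ee_rot: [0.728, 0.685, -0.0, -0.001]
wrist_force: [0.1, -0.7, -0.4]
grip_width: 0.934
```

Run:
```python
from h import *
s=robot.read_state();print(s['tool_pos'],s['ee_rot'],s['joint_vel'].round(3),s['q'].round(2))
snap('wrist','w1')
i=cv2.imread('pics/w1.png');cv2.imwrite('pics/w1b.png',cv2.resize(i,(800,600),interpolation=cv2.INTER_CUBIC))
```

```text
[0.47179781 0.15351748 0.30352253] [ 7.28358537e-01  6.85195875e-01 -2.98177628e-04 -6.04906170e-04] [-0.006 -0.004  0.001 -0.003  0.003 -0.001  0.001] [-0.78  0.21  0.52  1.67 -0.11  1.29 -0.3 ]
```

View pics/w1b.png

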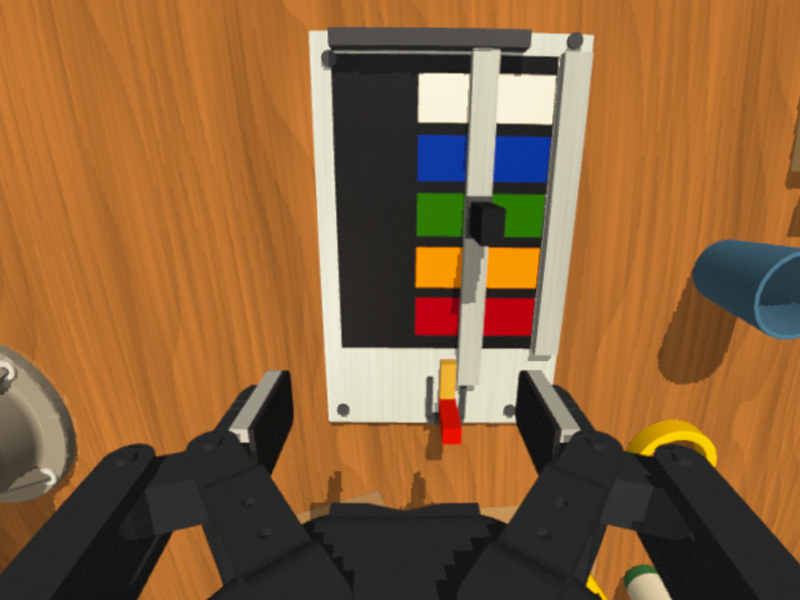

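```bash
cat > jig.py <<'E'
from h import *
from scipy.optimize import least_squares
def fit(tags):
    # tags: list of (cal, [(u,v,jx,jy,jz)])
    def w(p,P): c,s=np.cos(p[2]),np.sin(p[2]); return np.array([p[0]+c*P[0]-s*P[1],p[1]+s*P[0]+c*P[1],P[2]])
    def f(p): return np.concatenate([np.array(proj(c,w(p,np.array(L[2:])/1000)))-L[:2] for c,pts in tags for L in pts])
    r=least_squares(f,[.506,.179,-.06],loss='soft_l1'); return r.x,f(r.x).reshape(-1,2)
E
python3 - <<'E'
from jig import *
c=load('w1')
pts=[(418,73,-23,110,12),(417,123,-23,74,12),(415,335,-23,-110,12),(418,135,-23,64,12),(415,288,-23,-64,12),(309,30,-110,140,12),(594,35,110,140,12),(330,423,-110,-205,12)]
pts=[(u/1.25,v/1.25,x,y,z) for u,v,x,y,z in pts]
x,r=fit([(c,pts)]);print(x,np.degrees(x[2]));print(r.round(1))
t=load('top0')
pt=[(283,206,110,-205,12),(274,298,-110,-205,12),(127,287,-110,140,12),(141,196,110,140,12)]
x,r=fit([(t,pt)]);print(x,np.degrees(x[2]));print(r.round(1))
for n,u,v,z in [('knob',452,436,.073),('handle',490,222,.087)]:print(n,atz(c,u/1.25,v/1.25,z))
E
```

```text
[ 0.50723679  0.18828392 -0.06519391] -3.7353361207030535
[[ 0.9  0.7]
 [ 1.2 -0.5]
 [ 0.3 -0.9]
 [ 0.2  0.4]
 [ 0.9 -1.2]
 [-1.8  1.4]
 [-2.6  0.3]
 [-1.8 -2. ]]
[ 0.50958078  0.18577342 -0.05691388] -3.2609251390480956
[[-0.   0.3]
 [ 0.5  0.3]
 [ 0.3 -0.1]
 [-1.  -0.6]]
knob [0.50315388 0.00997021 0.073     ]
handle [0.53200705 0.19056474 0.087     ]
```

Call:
{"api": "play_rows", "payload": {"motion": [{"x":1,"y":-6,"z":-3,"turn":0,"grip":5},{"x":2,"y":-11,"z":-5,"turn":0,"grip":5},{"x":3.1,"y":-14.2,"z":-9,"turn":0,"grip":5},{"x":3.1,"y":-14.2,"z":-10,"turn":0,"grip":5},{"x":3.1,"y":-14.2,"z":-10,"turn":0,"grip":5}]}}

```text
time: 2.15
tool_pos: [0.5032, 0.0118, 0.2033]
ee_rot: [0.729, 0.685, -0.0, -0.001]
wrist_force: [-0.5, 1.1, 0.1]
grip_width: 0.583
```

Run:
```python
from h import *
s=robot.read_state();print(s['tool_pos'],s['ee_rot'],s['q'].round(2))
snap('wrist','w2')
```

```text
[0.50316373 0.01176165 0.20327161] [ 7.28695872e-01  6.84836498e-01 -3.89225196e-04 -1.07049414e-03] [-0.52  0.33  0.59  1.8  -0.21  1.07  0.08]
```

View pics/w2.png

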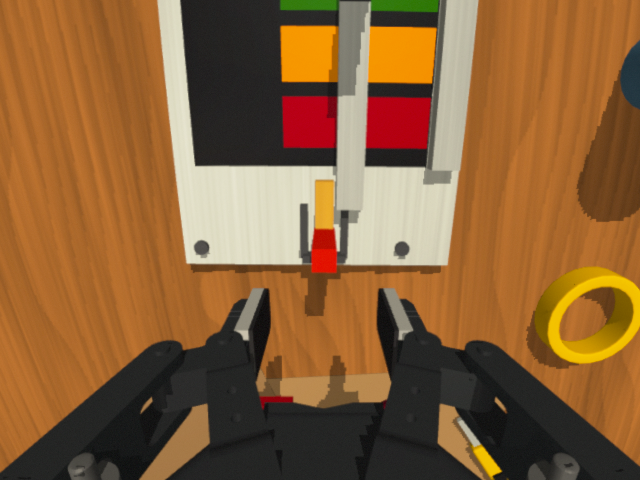

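Run:
```python
from jig import *
c=load('w2')
for u,v in [(324,272),(324,248),(312,260),(337,260)]:print(atz(c,u,v,.073).round(4),dep(c,u,v).round(4))
# ruby/amber lane corners, plate corners
pts=[(281,26,-23,-28,12),(281,82,-23,-64,12),(282,96,-23,-74,12),(283,148,-23,-110,12),(187,265,-110,-205,12),(447,265,110,-205,12)]
x,r=fit([(c,pts)]);print(x,np.degrees(x[2]));print(r.round(1))
```

```text
[0.5022 0.0024 0.073 ] [ 0.5004 -0.0285  0.0016]
[0.5032 0.0189 0.073 ] [0.5032 0.019  0.0732]
[0.495  0.0112 0.073 ] [0.4951 0.0115 0.0738]
[0.5111 0.0103 0.073 ] [ 0.5119 -0.0081  0.0264]
[ 0.50542761  0.18880893 -0.05359314] -3.070660815923559
[[-1.2  1.1]
 [ 0.7  0.2]
 [ 0.3  0.9]
 [ 1.1 -0.6]
 [-0.3 -0.9]
 [-0.9 -2.3]]
```

Call:
{"api": "play_rows", "payload": {"motion": [{"x":0,"y":-0.1,"z":-5,"turn":0,"grip":5},{"x":0,"y":-0.1,"z":-9.5,"turn":0,"grip":5},{"x":0,"y":-0.1,"z":-9.5,"turn":0,"grip":5},{"x":0,"y":-0.1,"z":-9.5,"turn":0,"grip":1},{"x":0,"y":-0.1,"z":-9.5,"turn":0,"grip":1},{"x":0,"y":-0.1,"z":-9.5,"turn":0,"grip":1},{"x":0,"y":-0.1,"z":-9.5,"turn":0,"grip":1},{"x":0,"y":-0.1,"z":-9.5,"turn":0,"grip":1}]}}

```text
time: 3.2
tool_pos: [0.5033, 0.0094, 0.1113]
ee_rot: [0.729, 0.684, 0.001, -0.001]
wrist_force: [-5.1, 1.3, 7.4]
grip_width: 0.178
```

Call:
{"api": "play_rows", "payload": {"motion": [{"x":0,"y":-0.5,"z":0,"turn":0,"grip":1},{"x":-0.1,"y":-1.2,"z":0,"turn":0,"grip":1},{"x":-0.1,"y":-2.0,"z":0,"turn":0,"grip":1},{"x":-0.2,"y":-2.7,"z":0,"turn":0,"grip":1},{"x":-0.2,"y":-3.1,"z":0,"turn":0,"grip":1},{"x":-0.2,"y":-3.1,"z":0,"turn":0,"grip":1},{"x":-0.2,"y":-3.1,"z":0,"turn":0,"grip":1}]}}

```text
time: 4.08
tool_pos: [0.5014, -0.0191, 0.1112]
ee_rot: [0.729, 0.685, 0.002, -0.002]
wrist_force: [-6.2, 6.1, 8.4]
grip_width: 0.178
```

Call:
{"api": "play_rows", "payload": {"motion": [{"x":0,"y":0.2,"z":0,"turn":0,"grip":5},{"x":0,"y":0.2,"z":0,"turn":0,"grip":5},{"x":0,"y":0.2,"z":5,"turn":0,"grip":5},{"x":0,"y":0.2,"z":10,"turn":0,"grip":5},{"x":1,"y":6,"z":10,"turn":0,"grip":5},{"x":2,"y":12,"z":10,"turn":0,"grip":5},{"x":3,"y":18,"z":10,"turn":0,"grip":5},{"x":3.1,"y":20.7,"z":10,"turn":0,"grip":5}]}}

```text
time: 5.08
tool_pos: [0.533, 0.1898, 0.2091]
ee_rot: [0.728, 0.686, 0.001, -0.0]
wrist_force: [0.0, -0.8, 0.7]
grip_width: 0.583
```

Call:
{"api": "play_rows", "payload": {"motion": [{"x":0,"y":0,"z":0,"turn":0,"grip":5},{"x":0,"y":0,"z":0,"turn":0,"grip":5}]}}

```text
time: 5.32
tool_pos: [0.5332, 0.1827, 0.2091]
ee_rot: [0.73, 0.683, -0.0, 0.001]
wrist_force: [-0.7, -0.6, 0.3]
grip_width: 0.588
```

Run:
```python
from h import *
s=robot.read_state();print(s['tool_pos'],s['wrist_force'].round(1))
snap('wrist','w3')
i=cv2.imread('pics/w3.png');cv2.imwrite('pics/w3b.png',cv2.resize(i,(800,600),interpolation=cv2.INTER_CUBIC))
```

```text
[0.53322474 0.18270763 0.20914877] [-0.7 -0.6  0.3]
```

View pics/w3b.png

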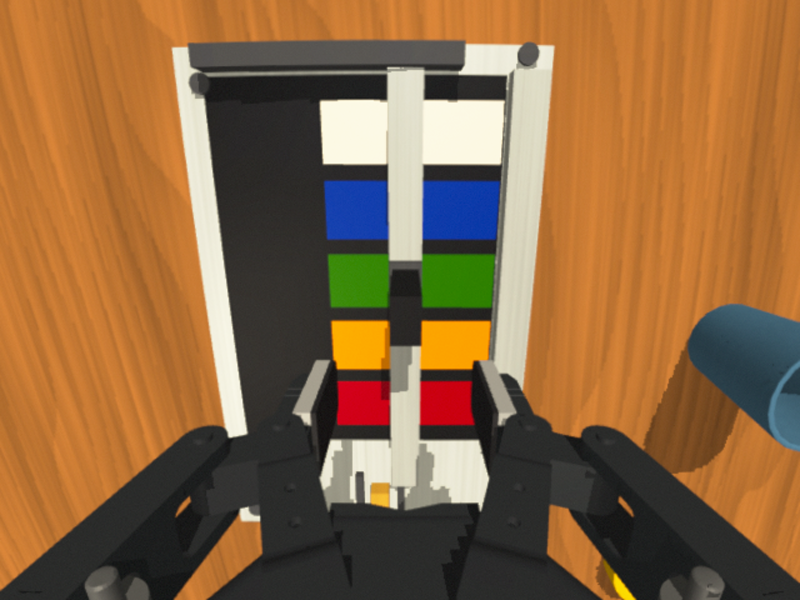

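Run:
```python
from jig import *
c=load('w3')
L=[(320,100,-23,110),(323,165,-23,74),(325,181,-23,64),(327,240,-23,28),(328,254,-23,18),(330,307,-23,-18),(332,321,-23,-28),(334,370,-23,-64),(504,100,85,110),(501,164,85,74),(500,181,85,64),(497,239,85,28),(495,254,85,18),(493,307,85,-18),(491,321,85,-28),(173,48,-110,140),(553,45,110,140)]
pts=[(u/1.25,v/1.25,x,y,12) for u,v,x,y in L]
x,r=fit([(c,pts)]);print(x,np.degrees(x[2]));print(r.round(1).tolist())
x,r=fit([(c,pts[:15])]);print(x,np.degrees(x[2]));print(r.round(1).tolist())
print([np.round(atz(c,u/1.25,v/1.25,z),4) for u,v,z in [(405,345,.087),(405,292,.087),(390,320,.087),(421,320,.087)]], dep(c,324,250))
print(c['T'])
```

```text
[ 0.50722969  0.18837144 -0.06645795] -3.807760322038775
[[1.2, 0.9], [1.2, -0.6], [0.2, 0.0], [1.0, -1.1], [0.8, -0.1], [1.4, -0.7], [0.4, -0.8], [1.0, -2.1], [0.1, 1.2], [-0.5, 0.4], [-0.5, 0.2], [-1.0, -0.1], [-0.2, 0.1], [-1.4, -0.6], [-0.6, -0.7], [-2.1, 0.4], [-2.1, 1.2]]
[ 0.50712735  0.18818564 -0.06383467] -3.657456903437887
[[0.7, 1.2], [0.8, -0.2], [-0.1, 0.4], [0.8, -0.8], [0.6, 0.2], [1.4, -0.4], [0.4, -0.5], [1.1, -1.9], [-0.4, 1.1], [-0.9, 0.4], [-0.8, 0.2], [-1.2, -0.2], [-0.4, 0.0], [-1.5, -0.6], [-0.6, -0.8]]
[array([0.5326, 0.1738, 0.087 ]), array([0.5344, 0.2016, 0.087 ]), array([0.5261, 0.1877, 0.087 ]), array([0.5414, 0.1867, 0.087 ])] [0.53379027 0.19155642 0.0881857 ]
[[ 9.97860327e-01 -6.25058336e-02 -1.91778166e-02  5.37672169e-01]
 [-6.53772673e-02 -9.50484689e-01 -3.03816833e-01  2.60687740e-01]
 [ 7.62103357e-04  3.04420558e-01 -9.52537423e-01  2.80474296e-01]
 [ 0.00000000e+00  0.00000000e+00  0.00000000e+00  1.00000000e+00]]
```

Call:
{"api": "play_rows", "payload": {"motion": [{"x":0,"y":0.4,"z":-5,"turn":0,"grip":5},{"x":0,"y":0.4,"z":-8.9,"turn":0,"grip":5},{"x":0,"y":0.4,"z":-8.9,"turn":0,"grip":5},{"x":0,"y":0.4,"z":-8.9,"turn":0,"grip":1},{"x":0,"y":0.4,"z":-8.9,"turn":0,"grip":1},{"x":0,"y":0.4,"z":-8.9,"turn":0,"grip":1},{"x":0,"y":0.4,"z":-8.9,"turn":0,"grip":1},{"x":0,"y":0.4,"z":-8.9,"turn":0,"grip":1}]}}

```text
time: 6.38
tool_pos: [0.5342, 0.1886, 0.1223]
ee_rot: [0.73, 0.684, 0.002, 0.001]
wrist_force: [-0.3, -1.3, 6.1]
grip_width: 0.178
```

Call:
{"api": "play_rows", "payload": {"motion": [{"x":-1,"y":0.1,"z":0,"turn":0,"grip":1},{"x":-2.2,"y":0.1,"z":0,"turn":0,"grip":1},{"x":-3.5,"y":0.2,"z":0,"turn":0,"grip":1},{"x":-4.8,"y":0.3,"z":0,"turn":0,"grip":1},{"x":-6,"y":0.4,"z":0,"turn":0,"grip":1},{"x":-7,"y":0.4,"z":0,"turn":0,"grip":1},{"x":-7.2,"y":0.4,"z":0,"turn":0,"grip":1},{"x":-7.2,"y":0.4,"z":0,"turn":0,"grip":1}]}}

```text
time: 7.38
tool_pos: [0.464, 0.1932, 0.1223]
ee_rot: [0.73, 0.684, 0.004, 0.002]
wrist_force: [5.3, 0.0, 3.6]
grip_width: 0.181
```

Call:
{"api": "play_rows", "payload": {"motion": [{"x":0.1,"y":0,"z":0,"turn":0,"grip":5},{"x":0.1,"y":0,"z":0,"turn":0,"grip":5},{"x":0.1,"y":0,"z":5,"turn":0,"grip":5},{"x":0.1,"y":0,"z":10,"turn":0,"grip":5},{"x":1,"y":-5,"z":14,"turn":0,"grip":5},{"x":2,"y":-10,"z":18,"turn":0,"grip":5},{"x":3,"y":-15,"z":22,"turn":0,"grip":5},{"x":3.6,"y":-20,"z":26,"turn":0,"grip":5}]}}

```text
time: 8.38
tool_pos: [0.4954, -0.0016, 0.3754]
ee_rot: [0.729, 0.684, -0.0, -0.001]
wrist_force: [1.6, 0.5, -0.3]
grip_width: 0.583
```

Call:
{"api": "play_rows", "payload": {"motion": [{"x":0,"y":-39,"z":0,"turn":0,"grip":5},{"x":0,"y":-39,"z":0,"turn":0,"grip":5},{"x":0,"y":-39,"z":0,"turn":0,"grip":5},{"x":0,"y":-39,"z":0,"turn":0,"grip":5},{"x":0,"y":-39,"z":0,"turn":0,"grip":5},{"x":0,"y":-39,"z":0,"turn":0,"grip":5},{"x":0,"y":-39,"z":0,"turn":0,"grip":5},{"x":0,"y":-39,"z":0,"turn":0,"grip":5}]}}

```text
time: 9.38
tool_pos: [0.4953, -0.3911, 0.3736]
ee_rot: [0.73, 0.683, -0.0, -0.001]
wrist_force: [1.0, -0.3, 0.4]
grip_width: 0.587
```

Run:
```python
from h import *
s=robot.read_state();print(s['tool_pos'],s['ee_rot'].round(3),s['q'].round(2))
snap('wrist','w4')
i=cv2.imread('pics/w4.png');cv2.imwrite('pics/w4b.png',cv2.resize(i,(800,600),interpolation=cv2.INTER_CUBIC))
```

```text
[ 0.49528266 -0.39107807  0.37359397] [ 0.73   0.683 -0.    -0.001] [ 0.19  0.55  0.81  1.14 -0.39  1.6   0.84]
```

View pics/w4b.png

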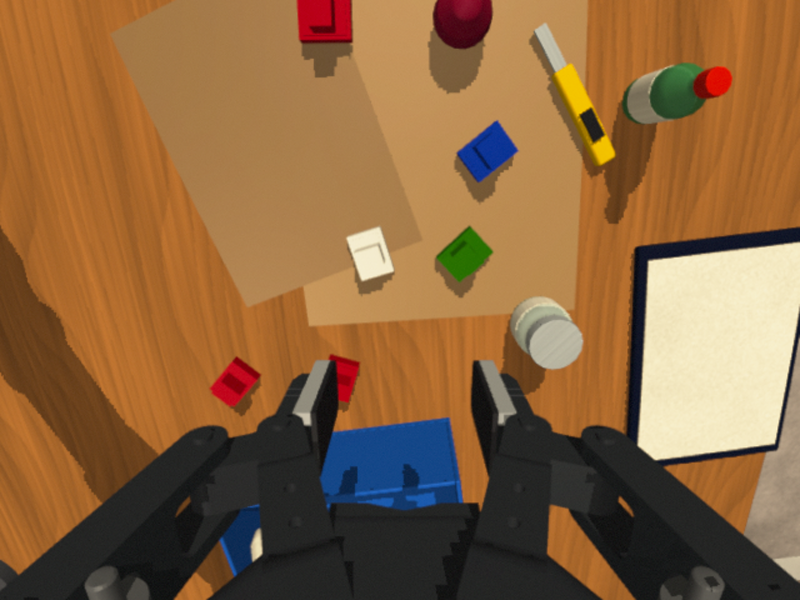

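```bash
cat > pulls.py <<'E'
from h import *
RNG={'red':[((0,150,60),(6,255,255)),((174,150,60),(180,255,255))],'green':[((45,120,30),(75,255,255))],'blue':[((108,150,60),(125,255,255))],'opal':[((0,0,170),(180,60,255))],'amber':[((14,200,150),(22,255,255))]}
def find(tag,zoff=0,names=None):
    c=load(tag);hsv=cv2.cvtColor(c['p'],cv2.COLOR_RGB2HSV);out=[]
    for n,rs in RNG.items():
        if names and n not in names: continue
        m=np.zeros((480,640),np.uint8)
        for lo,hi in rs: m|=cv2.inRange(hsv,lo,hi)
        k,lab,st,ce=cv2.connectedComponentsWithStats(m)
        for i in range(1,k):
            if st[i,4]<300: continue
            v,u=np.nonzero((lab==i)&(c['d']>0))
            X=np.array([c['T'][:3,3]+c['T'][:3,:3]@(ray(c,a,b)*c['d'][b,a]) for a,b in zip(u,v)])
            if len(X)<200: continue
            o=[n,ce[i].round().astype(int).tolist()]
            for lo,hi in ((.006,.03),(.031,.042)):
                s=X[(X[:,2]>lo+zoff)&(X[:,2]<hi+zoff)]
                if lo<.01: s=X[(X[:,2]>lo+zoff)&(X[:,2]<.042+zoff)]
                if len(s)<20: o.append(None);continue
                (cx,cy),(w,h),a=cv2.minAreaRect((s[:,:2]*1000).astype(np.float32))
                if w<h: w,h,a=h,w,a+90
                o+=[round(cx,1),round(cy,1),round(w,1),round(h,1),round((a+90)%180-90,1),len(s)]
            if 25<(o[4] or 0)<70: print(o)
E
python3 -c "
from pulls import *
find('w4')"
```

```text
['red', [259, 17], 434.9, -181.2, 48.7, 33.4, -4.0, 1435, 434.8, -181.9, 20.4, 19.9, 88.0, 422]
['red', [369, 17], 556.9, -197.1, 48.9, 33.9, -6.0, 374, 557.3, -196.2, 47.8, 32.2, -6.0, 248]Traceback (most recent call last):
  File "<string>", line 3, in <module>
    find('w4')
    ~~~~^^^^^^
  File "pulls.py", line 23, in find
    if 25<(o[4] or 0)<70: print(o)
           ~^^^
IndexError: list index out of range
```

```bash
sed -i 's/if 25<.*/if len(o)>6 and 25<o[4]<70: print(o)/' pulls.py; python3 -c "
from pulls import *
find('w4')"
```

```text
['red', [259, 17], 434.9, -181.2, 48.7, 33.4, -4.0, 1435, 434.8, -181.9, 20.4, 19.9, 88.0, 422]
['red', [369, 17], 556.9, -197.1, 48.9, 33.9, -6.0, 374, 557.3, -196.2, 47.8, 32.2, -6.0, 248]
['red', [276, 301], 421.0, -541.4, 58.9, 29.2, -77.2, 471, 417.3, -545.8, 22.8, 12.6, 89.1, 117]
['red', [187, 306], 285.2, -541.0, 49.3, 36.4, 44.1, 838, 284.2, -540.7, 25.8, 22.1, -51.0, 273]
['green', [371, 203], 556.0, -406.7, 45.7, 36.2, 40.7, 981, 556.6, -406.0, 26.0, 20.0, -48.6, 346]
['blue', [390, 121], 580.6, -305.6, 47.7, 35.1, 35.3, 1173, 581.1, -305.0, 26.3, 20.9, -55.1, 437]
['opal', [440, 37], 642.2, -215.1, 41.0, 12.2, -60.6, 374, None]
['opal', [296, 203], 458.0, -399.1, 47.4, 35.7, -76.2, 968, 458.3, -399.1, 26.1, 20.2, 13.4, 353]
['opal', [443, 271], 628.1, -465.9, 46.2, 11.6, 17.0, 91, 628.1, -465.9, 46.2, 11.6, 17.0, 91]
```

Call:
{"api": "play_rows", "payload": {"motion": [{"x":2,"y":0,"z":-6,"turn":10,"grip":5},{"x":4,"y":-1,"z":-11,"turn":20,"grip":5},{"x":6.1,"y":-1.5,"z":-15,"turn":30,"grip":5},{"x":6.1,"y":-1.5,"z":-18,"turn":40,"grip":5},{"x":6.1,"y":-1.5,"z":-18,"turn":44.6,"grip":5},{"x":6.1,"y":-1.5,"z":-18,"turn":44.6,"grip":5},{"x":6.1,"y":-1.5,"z":-18,"turn":44.6,"grip":5}]}}

```text
time: 10.3
tool_pos: [0.5582, -0.4039, 0.1957]
ee_rot: [0.415, 0.91, 0.0, 0.001]
wrist_force: [-0.2, 0.1, 0.1]
grip_width: 0.585
```

Call:
{"api": "play_rows", "payload": {"motion": [{"x":-0.2,"y":-0.2,"z":-5,"turn":0,"grip":5},{"x":-0.2,"y":-0.2,"z":-9,"turn":0,"grip":5},{"x":-0.2,"y":-0.2,"z":-10.6,"turn":0,"grip":5},{"x":-0.2,"y":-0.2,"z":-10.6,"turn":0,"grip":1},{"x":-0.2,"y":-0.2,"z":-10.6,"turn":0,"grip":1},{"x":-0.2,"y":-0.2,"z":-10.6,"turn":0,"grip":1},{"x":-0.2,"y":-0.2,"z":-10.6,"turn":0,"grip":1},{"x":-0.2,"y":-0.2,"z":-10.6,"turn":0,"grip":1}]}}

```text
time: 11.3
tool_pos: [0.5559, -0.4084, 0.0907]
ee_rot: [0.415, 0.91, -0.0, 0.002]
wrist_force: [-0.3, 0.9, 6.7]
grip_width: 0.214
```

Call:
{"api": "play_rows", "payload": {"motion": [{"x":0,"y":0,"z":2,"turn":0,"grip":1},{"x":0,"y":0,"z":6,"turn":0,"grip":1},{"x":0,"y":0,"z":10,"turn":0,"grip":1},{"x":0,"y":0,"z":11,"turn":0,"grip":1},{"x":0,"y":0,"z":11,"turn":0,"grip":1}]}}

```text
time: 11.92
tool_pos: [0.5549, -0.4076, 0.1992]
ee_rot: [0.415, 0.91, -0.0, 0.0]
wrist_force: [0.2, 0.2, -0.8]
grip_width: 0.215
```

Call:
{"api": "play_rows", "payload": {"motion": [{"x":0.2,"y":59.1,"z":0,"turn":-44.6,"grip":1},{"x":0.2,"y":59.1,"z":0,"turn":-44.6,"grip":1},{"x":0.2,"y":59.1,"z":0,"turn":-44.6,"grip":1},{"x":0.2,"y":59.1,"z":0,"turn":-44.6,"grip":1},{"x":0.2,"y":59.1,"z":0,"turn":-44.6,"grip":1},{"x":0.2,"y":59.1,"z":0,"turn":-44.6,"grip":1},{"x":0.2,"y":59.1,"z":0,"turn":-44.6,"grip":1},{"x":0.2,"y":59.1,"z":0,"turn":-44.6,"grip":1}]}}

```text
time: 12.92
tool_pos: [0.555, 0.0947, 0.1967]
ee_rot: [0.73, 0.684, -0.002, -0.001]
wrist_force: [1.4, -0.5, -0.7]
grip_width: 0.217
```

Call:
{"api": "play_rows", "payload": {"motion": [{"x":0,"y":0,"z":0,"turn":0,"grip":1},{"x":0,"y":0,"z":0,"turn":0,"grip":1},{"x":0,"y":0,"z":0,"turn":0,"grip":1}]}}

```text
time: 13.3
tool_pos: [0.5562, 0.0902, 0.1979]
ee_rot: [0.731, 0.683, -0.001, 0.0]
wrist_force: [1.1, -0.6, -1.1]
grip_width: 0.22
```

Call:
{"api": "play_rows", "payload": {"motion": [{"x":0.1,"y":5,"z":0,"turn":0.2,"grip":1},{"x":0.1,"y":9.3,"z":0,"turn":0.2,"grip":1},{"x":0.1,"y":9.3,"z":-4,"turn":0.2,"grip":1},{"x":0.1,"y":9.3,"z":-7,"turn":0.2,"grip":1},{"x":0.1,"y":9.3,"z":-8,"turn":0.2,"grip":1},{"x":0.1,"y":9.3,"z":-8,"turn":0.2,"grip":1},{"x":0.1,"y":9.3,"z":-8,"turn":0.2,"grip":1}]}}

```text
time: 14.18
tool_pos: [0.5589, 0.185, 0.1201]
ee_rot: [0.729, 0.685, 0.001, 0.001]
wrist_force: [-0.0, 1.7, -0.9]
grip_width: 0.217
```

Call:
{"api": "play_rows", "payload": {"motion": [{"x":-0.1,"y":-0.1,"z":-0.9,"turn":0,"grip":1},{"x":-0.1,"y":-0.1,"z":-1.7,"turn":0,"grip":1},{"x":-0.1,"y":-0.1,"z":-1.7,"turn":0,"grip":1},{"x":-0.1,"y":-0.1,"z":-1.7,"turn":0,"grip":1}]}}

```text
time: 14.68
tool_pos: [0.5569, 0.1846, 0.1027]
ee_rot: [0.728, 0.685, 0.0, -0.0]
wrist_force: [-1.9, -0.7, 6.7]
grip_width: 0.218
```

Call:
{"api": "play_rows", "payload": {"motion": [{"x":0,"y":0,"z":0,"turn":0,"grip":5},{"x":0,"y":0,"z":0,"turn":0,"grip":5},{"x":0,"y":0,"z":0,"turn":0,"grip":5},{"x":0,"y":0,"z":5,"turn":0,"grip":5},{"x":0,"y":0,"z":10,"turn":0,"grip":5},{"x":-1,"y":-5,"z":14,"turn":0,"grip":5},{"x":-2,"y":-10,"z":15,"turn":0,"grip":5},{"x":-2,"y":-12,"z":15,"turn":0,"grip":5}]}}

```text
time: 15.68
tool_pos: [0.5366, 0.0599, 0.2533]
ee_rot: [0.73, 0.683, 0.001, 0.001]
wrist_force: [0.0, 0.3, -0.4]
grip_width: 0.585
```

Call:
{"api": "play_rows", "payload": {"motion": [{"x":0,"y":0,"z":0,"turn":0,"grip":5},{"x":0,"y":0,"z":0,"turn":0,"grip":5}]}}

```text
time: 15.92
tool_pos: [0.5365, 0.067, 0.2506]
ee_rot: [0.727, 0.686, -0.0, -0.001]
wrist_force: [-0.2, 0.9, 0.0]
grip_width: 0.585
```

Run:
```python
from pulls import *
s=robot.read_state();print(s['tool_pos'],s['ee_rot'].round(3))
snap('wrist','w5')
i=cv2.imread('pics/w5.png');cv2.imwrite('pics/w5b.png',cv2.resize(i,(800,600),interpolation=cv2.INTER_CUBIC))
find('w5',.012)
```

```text
[0.53650249 0.06701518 0.25057618] [ 0.727  0.686 -0.    -0.001]
['green', [318, 80], 556.2, 185.0, 47.8, 35.7, -3.4, 2834, 556.3, 184.6, 26.2, 19.4, 87.0, 1004]
['opal', [224, 25], 466.3, 229.5, 38.9, 20.3, 87.1, 1242, None]
['amber', [292, 281], 502.7, 9.5, 36.3, 12.8, 85.3, 456, None]
```

View pics/w5b.png

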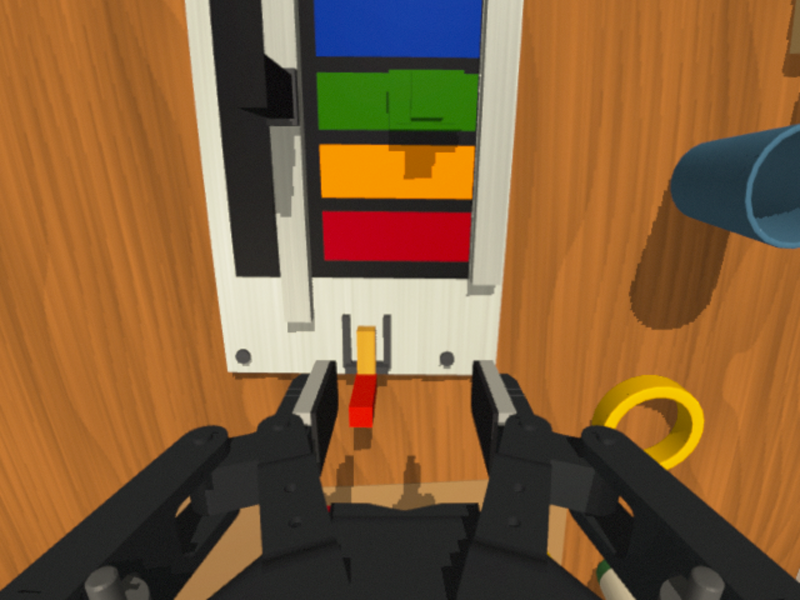

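Run:
```python
from jig import *
c=load('w5')
L=[(316,57,-23,28),(317,72,-23,18),(320,131,-23,-18),(319.5,145,-23,-28),(322,199,-23,-64),(322,211,-23,-74),(324.5,262,-23,-110),(470,262,85,-110),(471,211,85,-74),(473,199,85,-64),(475,146,85,-28)]
pts=[(u/1.25,v/1.25,x,y,12) for u,v,x,y in L]
x,r=fit([(c,pts)]);print(x,np.degrees(x[2]));print(r.round(1).tolist())
R=np.array([[np.cos(x[2]),np.sin(x[2])],[-np.sin(x[2]),np.cos(x[2])]])
print('green in jig mm',R@(np.array([.5562,.185])-x[:2])*1000)
```

```text
[ 0.50668842  0.188129   -0.06256371] -3.584636270410015
[[0.3, 0.5], [0.0, 1.4], [-0.4, -0.6], [0.5, 0.3], [0.4, -1.1], [0.9, 0.4], [0.8, -1.8], [-1.2, -1.1], [-0.0, 1.1], [-1.1, -0.4], [-0.6, 0.2]]
green in jig mm [ 4.96103491e+01 -2.72680787e-02]
```

Call:
{"api": "play_rows", "payload": {"motion": [{"x":1,"y":-6,"z":4,"turn":0,"grip":5},{"x":1,"y":-12,"z":7,"turn":0,"grip":5},{"x":1,"y":-18,"z":9,"turn":0,"grip":5},{"x":1,"y":-24,"z":11,"turn":0,"grip":5},{"x":1,"y":-30,"z":11,"turn":0,"grip":5},{"x":1,"y":-36,"z":11,"turn":0,"grip":5},{"x":1,"y":-41,"z":11,"turn":0,"grip":5},{"x":1,"y":-44,"z":11,"turn":0,"grip":5}]}}

```text
time: 16.98
tool_pos: [0.5465, -0.3779, 0.3598]
ee_rot: [0.729, 0.685, -0.001, -0.001]
wrist_force: [0.2, 0.1, 0.8]
grip_width: 0.585
```

Call:
{"api": "play_rows", "payload": {"motion": [{"x":0,"y":0,"z":0,"turn":0,"grip":5},{"x":0,"y":0,"z":0,"turn":0,"grip":5}]}}

```text
time: 17.23
tool_pos: [0.5484, -0.3732, 0.3607]
ee_rot: [0.727, 0.687, 0.001, -0.001]
wrist_force: [0.4, 0.7, -0.0]
grip_width: 0.58
```

Run:
```python
from pulls import *
s=robot.read_state();print(s['tool_pos'],s['ee_rot'].round(3))
snap('wrist','w6');find('w6')
```

```text
[ 0.54838367 -0.37323594  0.36067453] [ 0.727  0.687  0.001 -0.001]
['red', [324, 29], 558.4, -189.4, 49.2, 46.3, 58.3, 395, 558.8, -188.7, 47.7, 46.3, 58.3, 330]
['red', [213, 32], 435.1, -179.5, 49.0, 36.5, -3.9, 1663, 434.8, -179.0, 26.1, 21.2, 84.1, 583]
['red', [149, 322], 285.2, -540.8, 49.9, 36.1, 43.8, 874, 284.9, -541.3, 26.2, 22.5, -48.5, 289]
['blue', [348, 139], 581.2, -305.5, 46.8, 34.7, 35.2, 1163, 581.8, -305.7, 26.3, 20.2, -55.0, 431]
['opal', [398, 55], 642.4, -215.2, 41.2, 11.4, -61.4, 372, None]
['opal', [254, 221], 458.6, -399.0, 47.9, 36.4, -75.4, 979, 458.3, -399.2, 26.1, 20.3, 13.1, 351]
```

Call:
{"api": "play_rows", "payload": {"motion": [{"x":1,"y":3,"z":-5,"turn":10,"grip":5},{"x":2,"y":5,"z":-10,"turn":20,"grip":5},{"x":3.3,"y":6.8,"z":-14,"turn":30,"grip":5},{"x":3.3,"y":6.8,"z":-17,"turn":38.5,"grip":5},{"x":3.3,"y":6.8,"z":-20,"turn":38.5,"grip":5},{"x":3.3,"y":6.8,"z":-20,"turn":38.5,"grip":5},{"x":3.3,"y":6.8,"z":-20,"turn":38.5,"grip":5}]}}

```text
time: 18.15
tool_pos: [0.5808, -0.3067, 0.1631]
ee_rot: [0.461, 0.887, 0.0, 0.001]
wrist_force: [0.7, -0.4, 0.5]
grip_width: 0.586
```

Call:
{"api": "play_rows", "payload": {"motion": [{"x":0,"y":0.1,"z":-4,"turn":0,"grip":5},{"x":0,"y":0.1,"z":-7.3,"turn":0,"grip":5},{"x":0,"y":0.1,"z":-7.3,"turn":0,"grip":5},{"x":0,"y":0.1,"z":-7.3,"turn":0,"grip":1},{"x":0,"y":0.1,"z":-7.3,"turn":0,"grip":1},{"x":0,"y":0.1,"z":-7.3,"turn":0,"grip":1},{"x":0,"y":0.1,"z":-7.3,"turn":0,"grip":1},{"x":0,"y":0.1,"z":-7.3,"turn":0,"grip":1}]}}

```text
time: 19.15
tool_pos: [0.5813, -0.3077, 0.0917]
ee_rot: [0.462, 0.887, -0.0, 0.003]
wrist_force: [-0.2, -0.8, 6.8]
grip_width: 0.212
```

Call:
{"api": "play_rows", "payload": {"motion": [{"x":0,"y":0,"z":3,"turn":0,"grip":1},{"x":0,"y":0,"z":7,"turn":0,"grip":1},{"x":0,"y":0,"z":10,"turn":0,"grip":1},{"x":0,"y":0,"z":10,"turn":0,"grip":1}]}}

```text
time: 19.65
tool_pos: [0.581, -0.308, 0.1924]
ee_rot: [0.462, 0.887, -0.0, 0.004]
wrist_force: [0.0, 0.5, -1.5]
grip_width: 0.216
```

Call:
{"api": "play_rows", "payload": {"motion": [{"x":-2.1,"y":53.8,"z":0,"turn":-38.7,"grip":1},{"x":-2.1,"y":53.8,"z":0,"turn":-38.7,"grip":1},{"x":-2.1,"y":53.8,"z":0,"turn":-38.7,"grip":1},{"x":-2.1,"y":53.8,"z":0,"turn":-38.7,"grip":1},{"x":-2.1,"y":53.8,"z":0,"turn":-38.7,"grip":1},{"x":-2.1,"y":53.8,"z":0,"turn":-38.7,"grip":1},{"x":-2.1,"y":53.8,"z":0,"turn":-38.7,"grip":1},{"x":-2.1,"y":53.8,"z":0,"turn":-38.7,"grip":1}]}}

```text
time: 20.65
tool_pos: [0.559, 0.1951, 0.1875]
ee_rot: [0.73, 0.684, -0.001, -0.0]
wrist_force: [0.8, 0.4, -0.8]
grip_width: 0.221
```

Call:
{"api": "play_rows", "payload": {"motion": [{"x":0,"y":0,"z":0,"turn":0,"grip":1},{"x":0,"y":0,"z":0,"turn":0,"grip":1}]}}

```text
time: 20.9
tool_pos: [0.5594, 0.1928, 0.1875]
ee_rot: [0.729, 0.684, -0.001, 0.0]
wrist_force: [0.1, -0.6, -0.4]
grip_width: 0.218
```

Call:
{"api": "play_rows", "payload": {"motion": [{"x":0,"y":3.7,"z":0,"turn":0,"grip":1},{"x":0,"y":3.7,"z":-2,"turn":0,"grip":1},{"x":0,"y":3.7,"z":-5,"turn":0,"grip":1},{"x":0,"y":3.7,"z":-6.8,"turn":0,"grip":1},{"x":0,"y":3.7,"z":-6.8,"turn":0,"grip":1},{"x":0,"y":3.7,"z":-6.8,"turn":0,"grip":1}]}}

```text
time: 21.65
tool_pos: [0.561, 0.2294, 0.1215]
ee_rot: [0.73, 0.683, 0.001, 0.001]
wrist_force: [1.2, -0.3, -0.7]
grip_width: 0.216
```

Lower, release, and step back with a look.

Call:
{"api": "play_rows", "payload": {"motion": [{"x":-0.1,"y":0,"z":-0.9,"turn":0.1,"grip":1},{"x":-0.1,"y":0,"z":-1.8,"turn":0.1,"grip":1},{"x":-0.1,"y":0,"z":-1.8,"turn":0.1,"grip":1},{"x":-0.1,"y":0,"z":-1.8,"turn":0.1,"grip":1}]}}

```text
time: 22.15
tool_pos: [0.5595, 0.2304, 0.1036]
ee_rot: [0.729, 0.685, 0.001, -0.0]
wrist_force: [-1.6, 0.0, 6.0]
grip_width: 0.219
```

Call:
{"api": "play_rows", "payload": {"motion": [{"x":0,"y":0,"z":0,"turn":0,"grip":5},{"x":0,"y":0,"z":0,"turn":0,"grip":5},{"x":0,"y":0,"z":0,"turn":0,"grip":5},{"x":0,"y":0,"z":5,"turn":0,"grip":5},{"x":0,"y":0,"z":10,"turn":0,"grip":5},{"x":-1,"y":-6,"z":14,"turn":0,"grip":5},{"x":-2,"y":-12,"z":15,"turn":0,"grip":5},{"x":-2,"y":-15,"z":15,"turn":0,"grip":5}]}}

```text
time: 23.15
tool_pos: [0.5391, 0.0762, 0.2543]
ee_rot: [0.73, 0.683, 0.001, 0.001]
wrist_force: [0.6, 0.5, -0.5]
grip_width: 0.58
```

Call:
{"api": "play_rows", "payload": {"motion": [{"x":0,"y":0,"z":0,"turn":0,"grip":5},{"x":0,"y":0,"z":0,"turn":0,"grip":5}]}}

```text
time: 23.4
tool_pos: [0.5391, 0.0814, 0.2522]
ee_rot: [0.729, 0.685, 0.0, -0.001]
wrist_force: [-0.4, 0.3, -0.4]
grip_width: 0.586
```

Run:
```python
from pulls import *
s=robot.read_state();print(s['tool_pos'],s['ee_rot'].round(3))
snap('wrist','w7');find('w7',.012)
```

```text
[0.53906812 0.08136845 0.25224562] [ 0.729  0.685  0.    -0.001]
['green', [315, 99], 556.2, 185.4, 47.7, 36.1, -3.3, 2672, 556.3, 184.9, 25.9, 19.1, 86.7, 937]
['blue', [316, 38], 558.8, 231.8, 48.2, 36.3, -3.3, 3228, 559.1, 232.0, 26.3, 19.3, 86.7, 1097]
['opal', [221, 36], 466.6, 236.9, 54.6, 20.0, 86.2, 1781, None]
['amber', [291, 294], 502.5, 8.9, 37.1, 12.9, 86.8, 447, None]
```

Call:
{"api": "play_rows", "payload": {"motion": [{"x":-1,"y":-6,"z":4,"turn":0,"grip":5},{"x":-2,"y":-12,"z":7,"turn":-8,"grip":5},{"x":-3,"y":-18,"z":9,"turn":-17,"grip":5},{"x":-4,"y":-24,"z":10,"turn":-26,"grip":5},{"x":-4,"y":-30,"z":10,"turn":-34,"grip":5},{"x":-4,"y":-36,"z":10,"turn":-42,"grip":5},{"x":-4,"y":-42,"z":10,"turn":-50,"grip":5},{"x":-4,"y":-46,"z":10,"turn":-50,"grip":5}]}}

```text
time: 24.45
tool_pos: [0.5004, -0.3808, 0.3512]
ee_rot: [0.95, 0.313, -0.001, -0.0]
wrist_force: [0.9, -0.5, 0.0]
grip_width: 0.587
```

Call:
{"api": "play_rows", "payload": {"motion": [{"x":0,"y":0,"z":0,"turn":0,"grip":5},{"x":0,"y":0,"z":0,"turn":0,"grip":5}]}}

```text
time: 24.7
tool_pos: [0.5007, -0.3783, 0.3516]
ee_rot: [0.95, 0.314, 0.0, -0.001]
wrist_force: [-0.2, 0.6, 0.9]
grip_width: 0.582
```

Run:
```python
from pulls import *
s=robot.read_state();print(s['tool_pos'],s['ee_rot'].round(3),s['q'].round(2))
snap('wrist','w8');find('w8')
```

```text
[ 0.50068396 -0.37832867  0.35160406] [ 0.95   0.314  0.    -0.001] [ 0.03  0.63  1.08  1.21 -0.55  1.6   0.07]
['red', [47, 4], 496.3, -10.4, 38.4, 16.2, -76.8, 157, 499.7, -25.4, 16.2, 3.7, -8.0, 112]
['red', [214, 52], 558.3, -189.5, 49.3, 46.0, 43.3, 446, 559.0, -188.9, 47.8, 45.3, 28.4, 350]
['red', [158, 142], 435.1, -179.0, 48.8, 37.8, -4.3, 1443, 434.9, -178.9, 27.1, 21.0, 86.1, 485]
['red', [371, 317], 402.8, -528.1, 39.0, 22.2, 35.2, 311, 397.2, -538.5, 20.2, 7.7, 50.3, 63]
['red', [325, 377], 285.1, -541.5, 50.4, 36.5, 44.2, 796, 285.4, -541.2, 26.6, 21.6, -48.4, 263]
['opal', [283, 5], 641.5, -215.4, 41.2, 12.0, -58.8, 394, None]
['opal', [483, 165], 640.1, -465.6, 46.2, 12.8, -10.2, 122, 640.1, -465.6, 46.2, 12.8, -10.2, 118]
['opal', [317, 234], 458.5, -399.6, 47.5, 36.0, -76.0, 990, 458.5, -399.8, 26.2, 20.1, 13.9, 353]
```

Call:
{"api": "play_rows", "payload": {"motion": [{"x":-2,"y":-1,"z":-5,"turn":-10,"grip":5},{"x":-4.2,"y":-2.1,"z":-10,"turn":-20,"grip":5},{"x":-4.2,"y":-2.1,"z":-15,"turn":-22.6,"grip":5},{"x":-4.2,"y":-2.1,"z":-18.9,"turn":-22.6,"grip":5},{"x":-4.2,"y":-2.1,"z":-18.9,"turn":-22.6,"grip":5},{"x":-4.2,"y":-2.1,"z":-18.9,"turn":-22.6,"grip":5}]}}

```text
time: 25.5
tool_pos: [0.4588, -0.4005, 0.1654]
ee_rot: [0.993, 0.122, 0.001, 0.001]
wrist_force: [0.2, -0.0, 0.5]
grip_width: 0.585
```

Call:
{"api": "play_rows", "payload": {"motion": [{"x":0,"y":0.1,"z":-4,"turn":0,"grip":5},{"x":0,"y":0.1,"z":-7.5,"turn":0,"grip":5},{"x":0,"y":0.1,"z":-7.5,"turn":0,"grip":5},{"x":0,"y":0.1,"z":-7.5,"turn":0,"grip":1},{"x":0,"y":0.1,"z":-7.5,"turn":0,"grip":1},{"x":0,"y":0.1,"z":-7.5,"turn":0,"grip":1},{"x":0,"y":0.1,"z":-7.5,"turn":0,"grip":1},{"x":0,"y":0.1,"z":-7.5,"turn":0,"grip":1}]}}

```text
time: 26.5
tool_pos: [0.4582, -0.4015, 0.0916]
ee_rot: [0.993, 0.12, 0.002, 0.002]
wrist_force: [0.4, 0.2, 7.2]
grip_width: 0.216
```

Call:
{"api": "play_rows", "payload": {"motion": [{"x":0,"y":0,"z":3,"turn":0,"grip":1},{"x":0,"y":0,"z":7,"turn":0,"grip":1},{"x":0,"y":0,"z":10,"turn":0,"grip":1},{"x":0,"y":0,"z":10,"turn":0,"grip":1}]}}

```text
time: 27.0
tool_pos: [0.4578, -0.4017, 0.1921]
ee_rot: [0.993, 0.12, 0.002, 0.003]
wrist_force: [0.5, -0.2, -1.1]
grip_width: 0.218
```

Call:
{"api": "play_rows", "payload": {"motion": [{"x":10.5,"y":67.8,"z":0,"turn":72.4,"grip":1},{"x":10.5,"y":67.8,"z":0,"turn":72.4,"grip":1},{"x":10.5,"y":67.8,"z":0,"turn":72.4,"grip":1},{"x":10.5,"y":67.8,"z":0,"turn":72.4,"grip":1},{"x":10.5,"y":67.8,"z":0,"turn":72.4,"grip":1},{"x":10.5,"y":67.8,"z":0,"turn":72.4,"grip":1},{"x":10.5,"y":67.8,"z":0,"turn":72.4,"grip":1},{"x":10.5,"y":67.8,"z":0,"turn":72.4,"grip":1}]}}

```text
time: 28.0
tool_pos: [0.5331, 0.0964, 0.188]
ee_rot: [0.73, 0.684, -0.0, -0.001]
wrist_force: [0.4, -1.0, -1.5]
grip_width: 0.219
```

Call:
{"api": "play_rows", "payload": {"motion": [{"x":0,"y":0,"z":0,"turn":0,"grip":1},{"x":0,"y":0,"z":0,"turn":0,"grip":1}]}}

```text
time: 28.25
tool_pos: [0.533, 0.0937, 0.1878]
ee_rot: [0.73, 0.683, -0.001, 0.0]
wrist_force: [0.3, -0.3, -0.2]
grip_width: 0.212
```

Call:
{"api": "play_rows", "payload": {"motion": [{"x":1,"y":6,"z":0,"turn":0.2,"grip":1},{"x":2,"y":12,"z":0,"turn":0.2,"grip":1},{"x":3,"y":18.2,"z":0,"turn":0.2,"grip":1},{"x":3,"y":18.2,"z":-3,"turn":0.2,"grip":1},{"x":3,"y":18.2,"z":-6.7,"turn":0.2,"grip":1},{"x":3,"y":18.2,"z":-6.7,"turn":0.2,"grip":1},{"x":3,"y":18.2,"z":-6.7,"turn":0.2,"grip":1}]}}

```text
time: 29.12
tool_pos: [0.5649, 0.2745, 0.1229]
ee_rot: [0.73, 0.684, 0.001, 0.001]
wrist_force: [0.0, 0.4, -0.3]
grip_width: 0.216
```

Call:
{"api": "play_rows", "payload": {"motion": [{"x":-0.2,"y":0.2,"z":-1,"turn":0,"grip":1},{"x":-0.2,"y":0.2,"z":-1.9,"turn":0,"grip":1},{"x":-0.2,"y":0.2,"z":-1.9,"turn":0,"grip":1},{"x":-0.2,"y":0.2,"z":-1.9,"turn":0,"grip":1}]}}

```text
time: 29.62
tool_pos: [0.562, 0.2788, 0.1032]
ee_rot: [0.729, 0.685, 0.001, -0.0]
wrist_force: [-1.5, 0.6, 3.1]
grip_width: 0.22
```

Call:
{"api": "play_rows", "payload": {"motion": [{"x":0,"y":0,"z":0,"turn":0,"grip":5},{"x":0,"y":0,"z":0,"turn":0,"grip":5},{"x":0,"y":0,"z":0,"turn":0,"grip":5},{"x":0,"y":0,"z":5,"turn":0,"grip":5},{"x":0,"y":0,"z":10,"turn":0,"grip":5},{"x":-1,"y":-6,"z":14,"turn":0,"grip":5},{"x":-2,"y":-12,"z":16,"turn":0,"grip":5},{"x":-2,"y":-17,"z":18,"turn":0,"grip":5}]}}

```text
time: 30.62
tool_pos: [0.541, 0.1092, 0.2823]
ee_rot: [0.729, 0.685, 0.0, -0.0]
wrist_force: [1.0, -0.1, 0.7]
grip_width: 0.586
```

Call:
{"api": "play_rows", "payload": {"motion": [{"x":0,"y":0,"z":0,"turn":0,"grip":5},{"x":0,"y":0,"z":0,"turn":0,"grip":5}]}}

```text
time: 30.88
tool_pos: [0.5416, 0.1112, 0.2815]
ee_rot: [0.729, 0.684, 0.0, -0.001]
wrist_force: [0.3, 1.3, -0.1]
grip_width: 0.582
```

Run:
```python
from pulls import *
s=robot.read_state();print(s['tool_pos'],s['ee_rot'].round(3))
snap('wrist','w9');find('w9',.012)
```

```text
[0.54163824 0.11117158 0.28150041] [ 0.729  0.684  0.    -0.001]
['green', [315, 135], 556.4, 184.6, 48.0, 36.2, -3.4, 2087, 556.8, 184.9, 25.3, 19.4, 86.7, 712]
['blue', [315, 83], 558.8, 232.2, 47.6, 35.6, -3.3, 2308, 558.8, 232.0, 26.3, 19.4, 86.7, 833]
['opal', [315, 26], 561.3, 279.4, 48.0, 36.4, -3.7, 2435, 561.5, 278.4, 23.5, 19.0, 86.5, 795]
['amber', [294, 306], 502.5, 8.8, 37.3, 13.5, 85.0, 355, None]
```

Run:
```python
import cv2
i=cv2.imread('pics/w9.png')[0:190,180:420];cv2.imwrite('pics/w9c.png',cv2.resize(i,None,fx=3.15,fy=3.15,interpolation=cv2.INTER_CUBIC))
```

```text
(no output)
```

View pics/w9c.png

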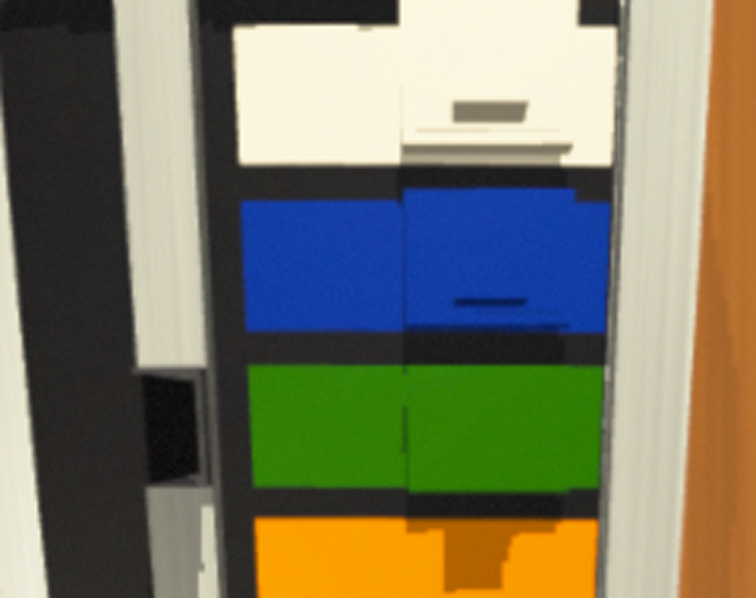

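Run:
```python
from jig import *
c=load('w9')
L=[(234,25,-23,110),(239,165,-23,74),(241,201,-23,64),(246,331,-23,28),(248,365,-23,18),(254,487,-23,-18),(256,518,-23,-28)]
f=3.15
pts=[(u/f+180-.3,v/f-.3,x,y,12) for u,v,x,y in L]
x,r=fit([(c,pts)]);print(x,np.degrees(x[2]));print(r.round(1).tolist())
R=np.array([[np.cos(x[2]),np.sin(x[2])],[-np.sin(x[2]),np.cos(x[2])]])
for p in [(556.5,184.6),(558.8,232.1),(561.4,279.2)]: print(R@(np.array(p)/1000-x[:2])*1000)
# depth-based scale: lane corner by depth vs by plane
for u,v,*_ in pts: print((dep(c,int(round(u))+3,int(round(v)))-atz(c,round(u)+3,round(v),.012)).round(4))
```

```text
[ 0.50636115  0.18888284 -0.06415666] -3.6759060448867316
[[-0.1, 0.7], [0.1, -0.1], [-0.0, 0.2], [0.2, -0.2], [0.1, 0.0], [-0.0, -0.5], [-0.2, -0.1]]
[50.31028153 -1.05949835]
[49.56019831 46.49023746]
[49.13514295 93.66002999]
[ 0.0003 -0.0006  0.0018]
[ 0.0002 -0.0003  0.0015]
[ 0.0004 -0.0005  0.0025]
[ 0.0003 -0.0002  0.0019]
[ 0.0003 -0.0001  0.0017]
[0.0004 0.0001 0.0021]
[0.0004 0.0002 0.002 ]
```

Call:
{"api": "play_rows", "payload": {"motion": [{"x":-2,"y":-6,"z":0,"turn":0,"grip":5},{"x":-4,"y":-12,"z":0,"turn":0,"grip":5},{"x":-6,"y":-18,"z":0,"turn":0,"grip":5},{"x":-8,"y":-24,"z":0,"turn":0,"grip":5},{"x":-10,"y":-30,"z":0,"turn":0,"grip":5},{"x":-10.7,"y":-33,"z":0,"turn":0,"grip":5},{"x":-10.7,"y":-33,"z":0,"turn":0,"grip":5},{"x":-10.7,"y":-33,"z":0,"turn":0,"grip":5}]}}

```text
time: 31.92
tool_pos: [0.4358, -0.2171, 0.2808]
ee_rot: [0.728, 0.686, -0.0, -0.001]
wrist_force: [0.3, 0.2, -0.3]
grip_width: 0.583
```

Run:
```python
from pulls import *
s=robot.read_state();print(s['tool_pos'],s['ee_rot'].round(3))
snap('wrist','w10');find('w10',0,['red'])
```

```text
[ 0.43580294 -0.21713544  0.28083903] [ 0.728  0.686 -0.    -0.001]
['red', [449, 179], 556.9, -186.3, 48.9, 47.9, -87.7, 501, 557.8, -186.5, 47.6, 46.4, 17.3, 320]
['red', [321, 173], 435.4, -178.7, 47.0, 35.5, -4.2, 1729, 435.6, -178.2, 25.3, 19.7, 86.4, 605]
```

Call:
{"api": "play_rows", "payload": {"motion": [{"x":0,"y":3.8,"z":-5,"turn":-0.7,"grip":5},{"x":0,"y":3.8,"z":-10,"turn":-0.7,"grip":5},{"x":0,"y":3.8,"z":-12,"turn":-0.7,"grip":5},{"x":0,"y":3.8,"z":-12,"turn":-0.7,"grip":5},{"x":0,"y":3.8,"z":-12,"turn":-0.7,"grip":5}]}}

```text
time: 32.6
tool_pos: [0.4359, -0.1807, 0.1624]
ee_rot: [0.732, 0.681, 0.0, 0.001]
wrist_force: [-0.2, -1.3, -0.4]
grip_width: 0.585
```

Call:
{"api": "play_rows", "payload": {"motion": [{"x":0,"y":0.2,"z":-4,"turn":0,"grip":5},{"x":0,"y":0.2,"z":-7.2,"turn":0,"grip":5},{"x":0,"y":0.2,"z":-7.2,"turn":0,"grip":5},{"x":0,"y":0.2,"z":-7.2,"turn":0,"grip":1},{"x":0,"y":0.2,"z":-7.2,"turn":0,"grip":1},{"x":0,"y":0.2,"z":-7.2,"turn":0,"grip":1},{"x":0,"y":0.2,"z":-7.2,"turn":0,"grip":1},{"x":0,"y":0.2,"z":-7.2,"turn":0,"grip":1}]}}

```text
time: 33.6
tool_pos: [0.4364, -0.1801, 0.0916]
ee_rot: [0.733, 0.68, 0.001, 0.002]
wrist_force: [-0.8, 0.7, 6.3]
grip_width: 0.218
```

Call:
{"api": "play_rows", "payload": {"motion": [{"x":0,"y":0,"z":3,"turn":0,"grip":1},{"x":0,"y":0,"z":7,"turn":0,"grip":1},{"x":0,"y":0,"z":10,"turn":0,"grip":1},{"x":0,"y":0,"z":10,"turn":0,"grip":1}]}}

```text
time: 34.1
tool_pos: [0.4364, -0.1802, 0.1922]
ee_rot: [0.733, 0.68, 0.002, 0.003]
wrist_force: [-0.5, 0.2, -0.8]
grip_width: 0.215
```

Call:
{"api": "play_rows", "payload": {"motion": [{"x":2,"y":5,"z":0,"turn":0.6,"grip":1},{"x":4,"y":10,"z":0,"turn":0.6,"grip":1},{"x":7,"y":15,"z":0,"turn":0.6,"grip":1},{"x":9,"y":20,"z":0,"turn":0.6,"grip":1},{"x":11.5,"y":25,"z":0,"turn":0.6,"grip":1},{"x":11.5,"y":27.2,"z":0,"turn":0.6,"grip":1},{"x":11.5,"y":27.2,"z":-4,"turn":0.6,"grip":1},{"x":11.5,"y":27.2,"z":-7,"turn":0.6,"grip":1}]}}

```text
time: 35.1
tool_pos: [0.5485, 0.0936, 0.1171]
ee_rot: [0.729, 0.684, -0.001, -0.001]
wrist_force: [-0.7, 0.3, -1.5]
grip_width: 0.214
```

Call:
{"api": "play_rows", "payload": {"motion": [{"x":0,"y":0,"z":0,"turn":0,"grip":1},{"x":0,"y":0,"z":0,"turn":0,"grip":1}]}}

```text
time: 35.35
tool_pos: [0.5502, 0.0925, 0.1201]
ee_rot: [0.73, 0.684, 0.0, 0.0]
wrist_force: [0.7, 0.3, -0.2]
grip_width: 0.217
```

Call:
{"api": "play_rows", "payload": {"motion": [{"x":0,"y":0,"z":-0.9,"turn":0,"grip":1},{"x":0,"y":0,"z":-1.7,"turn":0,"grip":1},{"x":0,"y":0,"z":-1.7,"turn":0,"grip":1},{"x":0,"y":0,"z":-1.7,"turn":0,"grip":1}]}}

```text
time: 35.85
tool_pos: [0.5504, 0.0928, 0.1036]
ee_rot: [0.73, 0.684, 0.001, 0.0]
wrist_force: [-1.9, 0.0, 4.7]
grip_width: 0.215
```

Call:
{"api": "play_rows", "payload": {"motion": [{"x":0,"y":0,"z":0,"turn":0,"grip":5},{"x":0,"y":0,"z":0,"turn":0,"grip":5},{"x":0,"y":0,"z":0,"turn":0,"grip":5},{"x":0,"y":0,"z":5,"turn":0,"grip":5},{"x":0,"y":0,"z":10,"turn":0,"grip":5},{"x":0,"y":-3,"z":15,"turn":0,"grip":5},{"x":0,"y":-3,"z":20,"turn":0,"grip":5},{"x":0,"y":-3,"z":22,"turn":0,"grip":5}]}}

```text
time: 36.85
tool_pos: [0.5508, 0.0616, 0.326]
ee_rot: [0.73, 0.683, 0.002, 0.002]
wrist_force: [-0.1, -0.5, -0.0]
grip_width: 0.59
```

Call:
{"api": "play_rows", "payload": {"motion": [{"x":0,"y":0,"z":0,"turn":0,"grip":5},{"x":0,"y":0,"z":0,"turn":0,"grip":5}]}}

```text
time: 37.1
tool_pos: [0.5491, 0.0631, 0.3211]
ee_rot: [0.729, 0.684, -0.001, -0.001]
wrist_force: [0.5, 0.9, 0.0]
grip_width: 0.581
```

Run:
```python
from pulls import *
s=robot.read_state();print(s['tool_pos'],s['ee_rot'].round(3))
snap('wrist','w11');find('w11',.012)
i=cv2.imread('pics/w11.png');cv2.imwrite('pics/w11b.png',cv2.resize(i,(800,600),interpolation=cv2.INTER_CUBIC))
```

```text
[0.54906297 0.06309125 0.32108667] [ 0.729  0.684 -0.001 -0.001]
['red', [622, 5], 861.5, 246.7, 39.1, 8.0, -11.4, 336, 850.9, 246.7, 15.0, 1.2, -0.4, 27]
['red', [307, 176], 550.3, 93.9, 47.7, 35.4, -3.7, 1501, 550.0, 94.4, 26.4, 19.6, 86.7, 540]
['red', [343, 387], 559.0, -182.0, 51.6, 43.4, 8.0, 553, 559.5, -182.7, 37.9, 29.9, 9.3, 227]
['green', [306, 87], 555.9, 184.6, 47.6, 34.9, -3.5, 1788, 556.6, 184.9, 26.8, 19.7, 86.1, 656]
['blue', [307, 37], 558.6, 232.0, 47.9, 36.6, -3.6, 2136, 558.6, 231.6, 26.4, 19.3, 86.8, 719]
['opal', [229, 32], 466.7, 239.5, 59.3, 19.8, 86.3, 1268, None]
['opal', [296, 4], 560.0, 262.1, 47.8, 1.3, -3.8, 59, None]
['amber', [288, 253], 503.4, 9.1, 36.8, 11.9, 84.8, 310, None]
```

View pics/w11b.png

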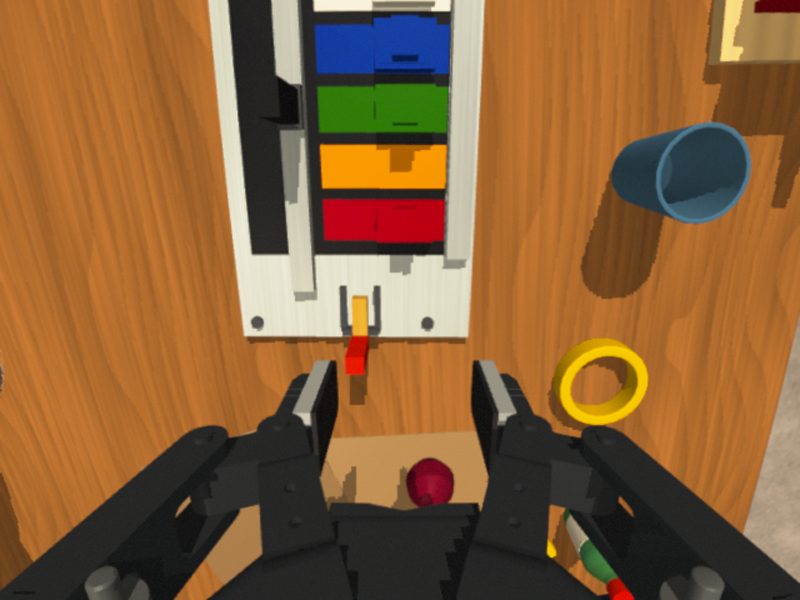

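Call:
{"api": "play_rows", "payload": {"motion": [{"x":-3,"y":5,"z":-3,"turn":0,"grip":5},{"x":-6,"y":9,"z":-7,"turn":0,"grip":5},{"x":-8.5,"y":13,"z":-11,"turn":0,"grip":5},{"x":-8.5,"y":13,"z":-12,"turn":0,"grip":5},{"x":-8.5,"y":13,"z":-12,"turn":0,"grip":5},{"x":-8.5,"y":13,"z":-12,"turn":0,"grip":5}]}}

```text
time: 37.9
tool_pos: [0.4662, 0.1911, 0.2034]
ee_rot: [0.731, 0.683, 0.001, 0.001]
wrist_force: [0.5, 0.6, 0.5]
grip_width: 0.582
```

Call:
{"api": "play_rows", "payload": {"motion": [{"x":-0.2,"y":0.2,"z":-4,"turn":0,"grip":5},{"x":-0.2,"y":0.2,"z":-8.2,"turn":0,"grip":5},{"x":-0.2,"y":0.2,"z":-8.2,"turn":0,"grip":5},{"x":-0.2,"y":0.2,"z":-8.2,"turn":0,"grip":1},{"x":-0.2,"y":0.2,"z":-8.2,"turn":0,"grip":1},{"x":-0.2,"y":0.2,"z":-8.2,"turn":0,"grip":1},{"x":-0.2,"y":0.2,"z":-8.2,"turn":0,"grip":1},{"x":-0.2,"y":0.2,"z":-8.2,"turn":0,"grip":1}]}}

```text
time: 38.9
tool_pos: [0.4645, 0.1948, 0.1228]
ee_rot: [0.73, 0.684, 0.002, 0.001]
wrist_force: [0.4, -0.5, 7.2]
grip_width: 0.178
```

Call:
{"api": "play_rows", "payload": {"motion": [{"x":0.5,"y":0,"z":0,"turn":0,"grip":1},{"x":1.5,"y":-0.1,"z":0,"turn":0,"grip":1},{"x":2.5,"y":-0.2,"z":0,"turn":0,"grip":1},{"x":3.5,"y":-0.2,"z":0,"turn":0,"grip":1},{"x":4.3,"y":-0.3,"z":0,"turn":0,"grip":1},{"x":5.1,"y":-0.3,"z":0,"turn":0,"grip":1},{"x":5.8,"y":-0.4,"z":0,"turn":0,"grip":1},{"x":6.3,"y":-0.4,"z":0,"turn":0,"grip":1}]}}

```text
time: 39.9
tool_pos: [0.5258, 0.1906, 0.1228]
ee_rot: [0.73, 0.684, 0.0, -0.001]
wrist_force: [-6.3, -2.2, 12.3]
grip_width: 0.181
```

Call:
{"api": "play_rows", "payload": {"motion": [{"x":0.3,"y":0,"z":0,"turn":0,"grip":1},{"x":0.6,"y":0,"z":0,"turn":0,"grip":1},{"x":0.9,"y":0,"z":0,"turn":0,"grip":1},{"x":0.9,"y":0,"z":0,"turn":0,"grip":1}]}}

```text
time: 40.4
tool_pos: [0.5346, 0.1901, 0.1228]
ee_rot: [0.73, 0.684, 0.0, -0.001]
wrist_force: [-5.6, -1.6, 9.6]
grip_width: 0.178
```

Call:
{"api": "play_rows", "payload": {"motion": [{"x":0.3,"y":0,"z":0,"turn":0,"grip":1},{"x":0.6,"y":0,"z":0,"turn":0,"grip":1},{"x":0.6,"y":0,"z":0,"turn":0,"grip":1}]}}

```text
time: 40.78
tool_pos: [0.5354, 0.19, 0.1227]
ee_rot: [0.73, 0.684, -0.005, -0.005]
wrist_force: [-20.1, -3.2, 22.3]
grip_width: 0.175
```

Call:
{"api": "play_rows", "payload": {"motion": [{"x":-0.6,"y":0,"z":0,"turn":0,"grip":1},{"x":-0.6,"y":0,"z":0,"turn":0,"grip":5},{"x":-0.6,"y":0,"z":0,"turn":0,"grip":5},{"x":-0.6,"y":0,"z":0,"turn":0,"grip":5},{"x":-0.6,"y":0,"z":6,"turn":0,"grip":5},{"x":-0.6,"y":0,"z":12,"turn":0,"grip":5},{"x":-1.6,"y":-6,"z":12,"turn":0,"grip":5},{"x":-2.6,"y":-12,"z":12,"turn":0,"grip":5}]}}

```text
time: 41.78
tool_pos: [0.5153, 0.0698, 0.2415]
ee_rot: [0.729, 0.685, 0.001, 0.001]
wrist_force: [1.4, -0.8, 0.1]
grip_width: 0.586
```

Call:
{"api": "play_rows", "payload": {"motion": [{"x":0,"y":0,"z":0,"turn":0,"grip":5},{"x":0,"y":0,"z":0,"turn":0,"grip":5}]}}

```text
time: 42.02
tool_pos: [0.5149, 0.0712, 0.2405]
ee_rot: [0.73, 0.684, 0.0, -0.0]
wrist_force: [0.3, 0.4, -0.8]
grip_width: 0.588
```

Run:
```python
from pulls import *
s=robot.read_state();print(s['tool_pos'],s['ee_rot'].round(3))
snap('wrist','w12');find('w12',.012)
i=cv2.imread('pics/w12.png');cv2.imwrite('pics/w12b.png',cv2.resize(i,(800,600),interpolation=cv2.INTER_CUBIC))
```

```text
[0.51485871 0.07115646 0.24051805] [ 0.73   0.684  0.    -0.   ]
['red', [376, 195], 562.3, 93.7, 49.5, 36.3, -3.4, 2367, 561.6, 93.6, 26.4, 20.3, 85.9, 862]
['green', [383, 82], 568.3, 184.2, 49.4, 37.0, -5.2, 2927, 567.4, 184.1, 26.5, 20.7, 86.2, 1154]
['blue', [384, 23], 570.5, 227.2, 47.8, 28.9, -3.1, 2771, 570.1, 226.0, 21.0, 16.4, -3.7, 838]
['opal', [338, 22], 535.9, 224.7, 37.3, 19.4, 86.4, 1159, None]
['amber', [315, 288], 501.6, 9.2, 36.4, 13.3, 89.3, 467, None]
['amber', [552, 364], 755.8, -85.9, 68.8, 34.6, 76.7, 193, None]
```

View pics/w12b.png

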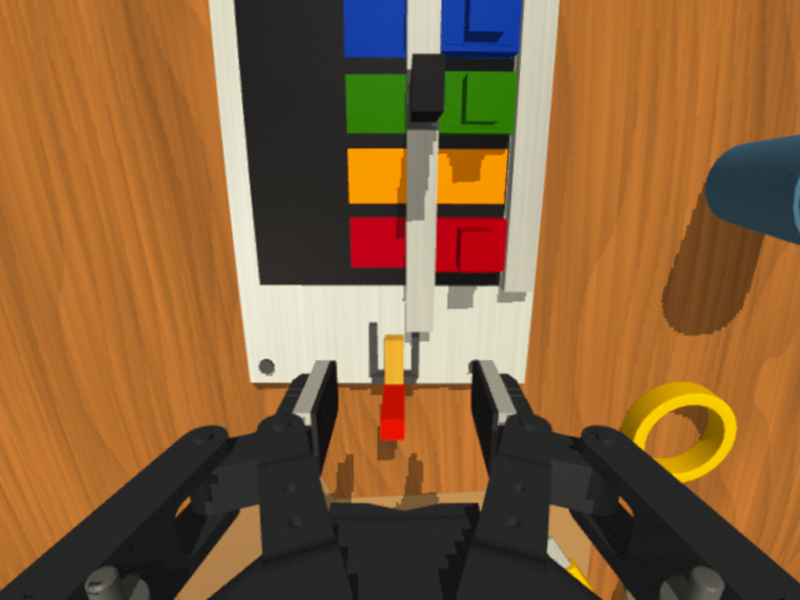

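Call:
{"api": "play_rows", "payload": {"motion": [{"x":-1,"y":-5,"z":-2,"turn":0,"grip":5},{"x":-1.3,"y":-9,"z":-4,"turn":0,"grip":5},{"x":-1.3,"y":-9,"z":-4,"turn":0,"grip":5},{"x":-1.3,"y":-9,"z":-8,"turn":0,"grip":5},{"x":-1.3,"y":-9,"z":-13,"turn":0,"grip":5},{"x":-1.3,"y":-9,"z":-13,"turn":0,"grip":5},{"x":-1.3,"y":-9,"z":-13,"turn":0,"grip":5}]}}

```text
time: 42.95
tool_pos: [0.5032, -0.0183, 0.1118]
ee_rot: [0.729, 0.685, 0.001, 0.001]
wrist_force: [1.2, 0.6, 1.8]
grip_width: 0.584
```

Call:
{"api": "play_rows", "payload": {"motion": [{"x":0,"y":0,"z":0,"turn":0,"grip":1},{"x":0,"y":0,"z":0,"turn":0,"grip":1},{"x":0,"y":0,"z":0,"turn":0,"grip":1},{"x":0,"y":0,"z":0,"turn":0,"grip":1},{"x":0,"y":0,"z":0,"turn":0,"grip":1}]}}

```text
time: 43.58
tool_pos: [0.5013, -0.0191, 0.1122]
ee_rot: [0.73, 0.684, 0.001, -0.001]
wrist_force: [-4.3, 0.6, 8.3]
grip_width: 0.18
```

Call:
{"api": "play_rows", "payload": {"motion": [{"x":0,"y":0.5,"z":0,"turn":0,"grip":1},{"x":0.1,"y":1.2,"z":0,"turn":0,"grip":1},{"x":0.1,"y":2,"z":0,"turn":0,"grip":1},{"x":0.2,"y":2.7,"z":0,"turn":0,"grip":1},{"x":0.2,"y":3,"z":0,"turn":0,"grip":1},{"x":0.2,"y":3.2,"z":0,"turn":0,"grip":1},{"x":0.2,"y":3.2,"z":0,"turn":0,"grip":1}]}}

```text
time: 44.45
tool_pos: [0.5034, 0.0111, 0.1122]
ee_rot: [0.73, 0.683, -0.0, 0.0]
wrist_force: [-3.6, -2.4, 8.1]
grip_width: 0.174
```

Moved 30 mm; a small extra push confirms the stop, then release and retreat.

Call:
{"api": "play_rows", "payload": {"motion": [{"x":0,"y":0.3,"z":0,"turn":0,"grip":1},{"x":0,"y":0.5,"z":0,"turn":0,"grip":1},{"x":0,"y":0.5,"z":0,"turn":0,"grip":1}]}}

```text
time: 44.82
tool_pos: [0.5033, 0.0117, 0.1123]
ee_rot: [0.731, 0.682, -0.002, 0.003]
wrist_force: [-3.3, -10.1, 6.0]
grip_width: 0.18
```

Call:
{"api": "play_rows", "payload": {"motion": [{"x":0,"y":-0.3,"z":0,"turn":0,"grip":1},{"x":0,"y":-0.3,"z":0,"turn":0,"grip":5},{"x":0,"y":-0.3,"z":0,"turn":0,"grip":5},{"x":0,"y":-0.3,"z":0,"turn":0,"grip":5},{"x":0,"y":-0.3,"z":6,"turn":0,"grip":5},{"x":0,"y":-0.3,"z":12,"turn":0,"grip":5},{"x":4,"y":3,"z":16,"turn":0,"grip":5},{"x":6,"y":8,"z":20,"turn":0,"grip":5}]}}

```text
time: 45.82
tool_pos: [0.5628, 0.092, 0.3084]
ee_rot: [0.731, 0.683, 0.001, 0.001]
wrist_force: [1.4, -0.3, -0.1]
grip_width: 0.585
```

Call:
{"api": "play_rows", "payload": {"motion": [{"x":0,"y":2,"z":2,"turn":0,"grip":5},{"x":0,"y":2,"z":2,"turn":0,"grip":5},{"x":0,"y":2,"z":2,"turn":0,"grip":5}]}}

```text
time: 46.2
tool_pos: [0.5607, 0.1109, 0.3251]
ee_rot: [0.73, 0.683, -0.001, -0.0]
wrist_force: [0.1, -0.2, 0.3]
grip_width: 0.586
```

Run:
```python
from pulls import *
s=robot.read_state();print(s['tool_pos'],s['ee_rot'].round(3),s['wrist_force'].round(1))
snap('wrist','w13');find('w13',.012)
i=cv2.imread('pics/w13.png');cv2.imwrite('pics/w13b.png',cv2.resize(i,(800,600),interpolation=cv2.INTER_CUBIC))
```

```text
[0.56073727 0.11085068 0.3250965 ] [ 0.73   0.683 -0.001 -0.   ] [ 0.1 -0.2  0.3]
['red', [617, 51], 872.2, 249.6, 59.8, 8.0, -1.7, 436, 861.5, 250.1, 37.7, 7.7, -0.7, 135]
['red', [326, 218], 561.3, 93.6, 46.7, 36.8, -3.5, 1384, 561.5, 93.9, 26.3, 19.5, 86.5, 473]
['red', [278, 297], 497.8, 11.6, 31.0, 19.6, 15.9, 141, 506.6, 17.5, 20.9, 10.6, -43.1, 75]
['green', [326, 135], 567.1, 184.0, 47.5, 35.8, -3.7, 1613, 567.7, 183.9, 25.0, 19.1, 86.2, 537]
['blue', [326, 88], 570.5, 231.3, 47.0, 35.8, -3.7, 1743, 571.2, 231.5, 26.1, 19.4, 86.2, 628]
```

View pics/w13b.png

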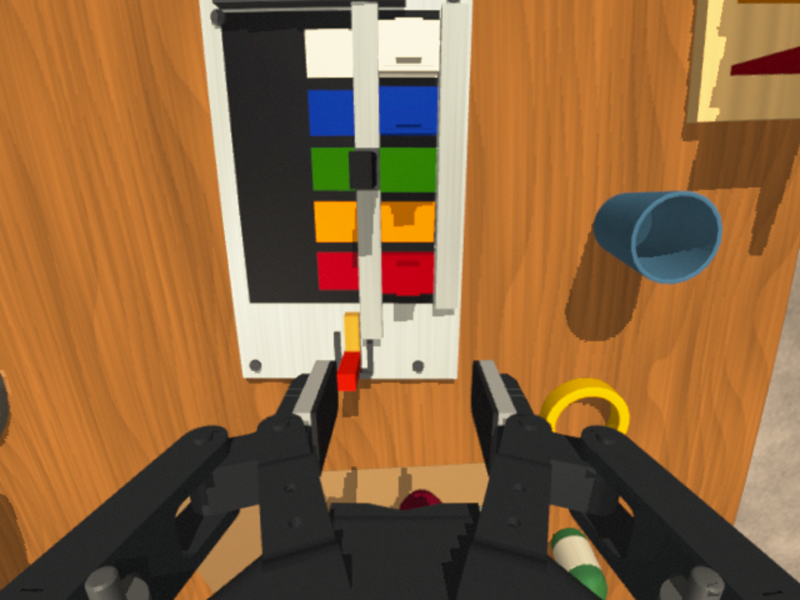

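```bash
python3 -c "
from workcell import robot
print(robot.finish_job(), robot.read_state()['time'])"
```

```text
the job is handed in; nothing more can be done
the job is handed in; nothing more can be done
```

The job is handed in at about 46 s of the 210 s, using 11 of the 14 pictures. It reported no verdict.

**What I did:**
- I slid the catch free and drew the bar back 70 mm.
- I stood green, blue, opal and the ruby nearest the base on their own lanes. I saw no amber pull on the bench, so its lane is empty.
- I pushed the bar home, where it stopped firmly at about 20 N. I then slid the catch in 30 mm, where it stopped at about 10 N.

**Last checks:**
- In the last view from the wrist camera, all four pulls stand between the bar and the fence, with the bolt in behind the bar.
- Ruby, green and blue measure about -3.5 to -3.7° against the jig's -3.6°, so they are square to the fence. They lie about 1 mm or less off their lane centres.
- Opal was last measured before pressing, about 1 to 1.5 mm off its lane centre. The measuring code missed it in the last view, so I checked it there by eye only.
- One reading taken just after pressing gave green at -5.2° by its plate, while its grip block read -3.8°. The last view gave -3.7°, so I took the first as a measuring error.
- I saw no pull knocked aside and no slackening of the grip. I did not touch the bystanders, but did not measure them again at the end.

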